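# Renew the polyurethane blocks of a flexible shaft coupling

## Robot

A 6-joint arm with a two-finger parallel gripper is mounted at the origin on a cart in front of the work surface, level with it; the furniture and walls round the work are solid. World frame = base frame: x ahead of the robot, y to its left, z up, the work surface at z = 0. Lengths are in m, angles in rad, forces in N, time in s.
With the tool pointing down it reaches from about 0.425 to 0.95 m from the base axis. Payload 3.5 kg.
Tool frame: the origin (TCP) lies midway between the tips of the shut fingers; the grasp point (between the pads) lies 19 mm behind it; z points along the fingers, y is the line along which they close (so a half turn about z gives the same grasp; the last joint's range is limited). The gripper opens to 85 mm and grips with 20 to 120 N. Pads are 22 mm wide; open, the fingers measure 114 mm over their backs; the gripper's body (76 mm by 85 mm) begins 54 mm behind the grasp point. The pads swing forward as they close: fully open they stand 13 mm farther back than shut.
Start: joints at [-1.414, 0.286, 1.577, -0, 1.279, -0.15], TCP at [0.204, -0.643, 0.231] pointing down, gripper open.
Joint ranges: [-2.77, 2.77], [-0.9, 2.22], [0.21, 2.48], [-1.53, 4.67], [0.24, 2.81], [-2.84, 2.84]. Speed limits (rad/s): [2.79, 2.79, 3.14, 3.14, 3.14, 3.14].

## Interface

Orientations are given as a rotation vector (axis times angle).
In Python, from plant import * gives the robot as it stands.
- The arm moves only by the shell command python3 -m pendant 'ROWS' [FORCE]. ROWS is JSON, a list of rows, each an object of numbers: "tx", "ty", "tz": the shift along the world's x, y, z in cm; "yaw": the turn about the world's z in rad; "jaw": the closure, from -1 (fully open) to 1 (shut), so that 0 is half open. A call has exactly 10 rows; each row is the pose to reach, as a shift and turn from the pose commanded when the call began; what a row does not reach only later rows make up. A row lasts 1/10 s, in which the tool goes at most 50 mm and 8.59 degrees, less where a joint would pass 70% of its speed; a pose out of reach is approached as far as the arm can. A call with a gripper value outside its range is refused whole. The fingers move at their own pace and stop on an object; FORCE is the grip in N (left out, the last holds). Time passes only in rows, so rows that repeat a pose let the fingers close, or fill a call up. It gives the time, the measured TCP pose, the force, the opening and the grip force at its end, in the units of the state.
- get_state(): the state, without advancing time (a new reading comes with each control period).
- capture(name): name is "side" or "top"; returns a dict with "image" (480x640x3 uint8, red, green, blue), "camera_matrix" (3x3 intrinsics, pixels), "dist_coeffs" ([k1, k2, p1, p2, k3] as OpenCV has them; the pictures are not rectified), "eye" and "attitude" of the camera in the world. Camera axes: x right, y up, looking along -z (the intrinsics and any distortion apply to the point x, -y, -z); pixel columns grow to the right and rows downward; lengths in m; the calibration is good to about 2 mm. A picture is of the moment at which its call begins. There is no depth.
- job_done(): hands the job in; it is judged then, once.
The state is a dict: "clock": time; "joint_positions": joint angles; "qvel": joint speeds; "tau": joint torques, N m; "position": TCP position; "ee_rot": TCP orientation; "contact_force": force on the tool from outside, world axes, zero at the start; "torque": the same for the moment, N m; "opening": finger opening in m; "finger_force": force on a finger pad.
Only numpy, scipy, OpenCV 4.12 (cv2) and the standard library are available. Lean on these libraries where they do the work, as an engineer would, in place of code of your own. Each camera call takes 0.05 s, during which the arm holds its last target. There are 200 camera calls.

## Task

The coupling on the build stand is to get new polyurethane blocks. Turn it round until the notch in its rim faces the slotted index post, and lock it there by dropping the steel key fully home into slot and notch. Then lift every worn block out of the coupling and lay it in the clear tray, and fit every new block that is on the bench into a pocket of its own size, pressed flush, without disturbing the other things on the bench.

Things in the scene. Friction and masses are not known exactly. Their poses are not given: they have to be found in the camera images.
- hub_axis (a point): Centre of the round coupling (dark steel, 176 mm across), at its top face, 56 mm above the bench. It lies flat and turns either way, endlessly, about this vertical axis on a fixed stand; stiff (0.5 N m), stays where left. Axes turn with it: x to the notch, z up. Four lugs on its rim, at 53, 142, 233, 322 deg counter-clockwise from the notch, serve to push it round
- notch (a point): Mouth of the only notch in the coupling's rim, 88 mm from the axis, at the top face. The notch is 23 mm wide, open upward and outward, goes in to 68 mm from the axis; floor 26 mm above the bench. The lugs are 22 mm wide, each with a bolt head, reach from the rim (88 mm) to 114 mm from the axis, from 18 to 52 mm above the bench. Axes as hub_axis
- mark (a point): Where the notch's mouth lies when it faces the index post: 88 mm from the axis. The post, a slotted grey block on the stand on the robot's side, stands 119 to 155 mm from the axis, 56 mm wide, 56 mm high (screw heads 60), foot 26 mm high; its slot, 22 mm wide, mouth bevelled, floor 26 mm above the bench, points at the axis. Axes fixed: x from axis to post, z up
- key_seat (a point): Middle of the locking key's underside when the key is home in slot and notch: 112 mm from the axis, 26 mm above the bench. Axes as mark; the key then lies along x
- key_mid (a point): Centre of the locking key, half-way up: a plain flat steel bar standing on edge on the bench, 82 mm long (its x), 20 mm thick (its y), 50 mm high; foot bevelled to 12 mm over the lowest 8 mm; same both ways round. Home, its top stands 20 mm above the post and the coupling
- pocket_wide0 (a point): Middle of the floor of a wide pocket (80 deg sector, 30 mm deep, open at the top, between two vanes level with the coupling's top face), 53 mm from the axis, 26 mm above the bench. Its outward direction runs from hub_axis to this point; one lug stands outside each pocket's middle. Axes as hub_axis
- pocket_wide1 (a point): The same point of the other wide pocket. A wide block fits with its curved edge outward and its rib across the outward direction, about 2 mm to spare all round; down on the floor, its body's top is level with the coupling's and only the rib stands out
- pocket_narrow0 (a point): Middle of the floor of a narrow pocket (50 deg sector, 30 mm deep, otherwise like the wide ones), 53 mm from the axis, 26 mm above the bench; outward direction from hub_axis to this point. Axes as hub_axis
- pocket_narrow1 (a point): The same point of the other narrow pocket; a narrow block fits as a wide one does in its own
- tray: Shallow clear plastic tray, fixed on the bench behind and left of the coupling, 240 mm (its x) by 170 mm (its y), rim 22 mm high, floor 2 mm. Origin: centre of its underside
- wide_a_mid (a point): New wide grey polyurethane block, standing on the bench (may be absent): sector-shaped body 30 mm high, 93 mm wide at the curved outer edge, 45 mm to the flat inner edge; on top a grip rib 16 mm thick, 24 mm high, 44 mm long along y. Point: half-way up (27 mm), under the rib's middle. x to the curved edge, z up
- wide_b_mid (a point): New wide grey polyurethane block, standing on the bench (may be absent): sector-shaped body 30 mm high, 93 mm wide at the curved outer edge, 45 mm to the flat inner edge; on top a grip rib 16 mm thick, 24 mm high, 44 mm long along y. Point: half-way up (27 mm), under the rib's middle. x to the curved edge, z up
- narrow_a_mid (a point): New narrow grey polyurethane block, standing on the bench (may be absent): sector-shaped body 30 mm high, 60 mm wide at the curved outer edge, 45 mm to the flat inner edge; on top a grip rib 16 mm thick, 24 mm high, 44 mm long along y. Point: half-way up (27 mm), under the rib's middle. x to the curved edge, z up
- narrow_b_mid (a point): New narrow grey polyurethane block, standing on the bench (may be absent): sector-shaped body 30 mm high, 60 mm wide at the curved outer edge, 45 mm to the flat inner edge; on top a grip rib 16 mm thick, 24 mm high, 44 mm long along y. Point: half-way up (27 mm), under the rib's middle. x to the curved edge, z up
- worn_wide_a_mid (a point): Worn wide grey polyurethane block, in a wide pocket at the start (may be absent): sector-shaped body 30 mm high, 93 mm wide at the curved outer edge, 45 mm to the flat inner edge; on top a grip rib 16 mm thick, 24 mm high, torn to 26 mm long along y. Point: half-way up (27 mm), under the rib's middle. x to the curved edge, z up
- worn_wide_b_mid (a point): Worn wide grey polyurethane block, in a wide pocket at the start (may be absent): sector-shaped body 30 mm high, 93 mm wide at the curved outer edge, 45 mm to the flat inner edge; on top a grip rib 16 mm thick, 24 mm high, torn to 26 mm long along y. Point: half-way up (27 mm), under the rib's middle. x to the curved edge, z up
- worn_narrow_mid (a point): Worn narrow grey polyurethane block, in a narrow pocket at the start (may be absent): sector-shaped body 30 mm high, 60 mm wide at the curved outer edge, 45 mm to the flat inner edge; on top a grip rib 16 mm thick, 24 mm high, torn to 26 mm long along y. Point: half-way up (27 mm), under the rib's middle. x to the curved edge, z up
- sealant: Bystander: white sealant bottle with a red nozzle, 43 mm thick, 142 mm high, standing behind the coupling. Origin at its underside
- bearing: Bystander: ball bearing, 52 mm across, 15 mm high, behind the coupling. Origin at its underside
- tappet: Bystander: steel bucket tappet, 29 mm across, 22 mm high, between coupling and engine head. Origin at its underside
- sprocket: Bystander: small dark timing sprocket, 70 mm across, 31 mm high, at the back beside the tray. Origin at its underside

How it is judged:
On the way, in this order (a step that is already met when the one before it is completed fails the run):
1. the notch in the coupling's rim faces the index post (within 6 mm at the rim) (horizontal distance between notch and mark below 0.006 m), for 0.3 s.
2. the key is home in slot and notch, upright and locking the coupling (horizontal distance between key_mid and key_seat below 0.01 m and z of key_mid in the frame of key_seat below 0.029 m and angle between key_mid's own z axis and vertical below 0.08 rad and angle between the x axis of key_mid and the x axis of key_seat, either way round below 0.12 rad), for 0.3 s.
At the end, for the whole second after the job is handed in: Notch within 9 mm of the mark; key in slot and notch, within 4 mm of fully down and 10 mm lengthwise; each new block in a pocket of its own size, within 4 mm of fully down, 7 mm of its middle, upright; each worn block in the tray, lying still (all of step 2 and horizontal distance between notch and mark below 0.009 m and ((horizontal distance between wide_a_mid and pocket_wide0 below 0.007 m and z of wide_a_mid in the frame of pocket_wide0 below 0.031 m and angle between wide_a_mid's own z axis and vertical below 0.08 rad) or (horizontal distance between wide_a_mid and pocket_wide1 below 0.007 m and z of wide_a_mid in the frame of pocket_wide1 below 0.031 m and angle between wide_a_mid's own z axis and vertical below 0.08 rad)) and ((horizontal distance between wide_b_mid and pocket_wide0 below 0.007 m and z of wide_b_mid in the frame of pocket_wide0 below 0.031 m and angle between wide_b_mid's own z axis and vertical below 0.08 rad) or (horizontal distance between wide_b_mid and pocket_wide1 below 0.007 m and z of wide_b_mid in the frame of pocket_wide1 below 0.031 m and angle between wide_b_mid's own z axis and vertical below 0.08 rad)) and ((horizontal distance between narrow_a_mid and pocket_narrow0 below 0.007 m and z of narrow_a_mid in the frame of pocket_narrow0 below 0.031 m and angle between narrow_a_mid's own z axis and vertical below 0.08 rad) or (horizontal distance between narrow_a_mid and pocket_narrow1 below 0.007 m and z of narrow_a_mid in the frame of pocket_narrow1 below 0.031 m and angle between narrow_a_mid's own z axis and vertical below 0.08 rad)) and ((horizontal distance between narrow_b_mid and pocket_narrow0 below 0.007 m and z of narrow_b_mid in the frame of pocket_narrow0 below 0.031 m and angle between narrow_b_mid's own z axis and vertical below 0.08 rad) or (horizontal distance between narrow_b_mid and pocket_narrow1 below 0.007 m and z of narrow_b_mid in the frame of pocket_narrow1 below 0.031 m and angle between narrow_b_mid's own z axis and vertical below 0.08 rad)) and x of worn_wide_a_mid in the frame of tray between -0.112 and 0.112 m and y of worn_wide_a_mid in the frame of tray between -0.078 and 0.078 m and z of each of worn_wide_a_mid, worn_wide_b_mid, worn_narrow_mid in the frame of tray below 0.065 m and x of worn_wide_b_mid in the frame of tray between -0.112 and 0.112 m and y of worn_wide_b_mid in the frame of tray between -0.078 and 0.078 m and x of worn_narrow_mid in the frame of tray between -0.112 and 0.112 m and y of worn_narrow_mid in the frame of tray between -0.078 and 0.078 m); the robot touches nothing.
It fails at once if the sealant is pushed away (more than 4 cm) (distance of sealant from where it was at the start of the episode above 0.04 m).
It fails at once if the bearing is pushed away (more than 4 cm) (distance of bearing from where it was at the start of the episode above 0.04 m).
It fails at once if the sprocket is pushed away (more than 4 cm) (distance of sprocket from where it was at the start of the episode above 0.04 m).
It fails at once if the tappet is pushed away (more than 4 cm) (distance of tappet from where it was at the start of the episode above 0.04 m).
Of wide_a, wide_b, narrow_a, narrow_b only 3 to 4 are there at a start; the rules pass over those that are not, and their reading is None.
Of worn_wide_a, worn_wide_b, worn_narrow only 2 to 3 are there at a start; the rules pass over those that are not, and their reading is None.
At some moment in a run one of wide_a, wide_b, narrow_a, narrow_b may be knocked a few centimetres aside while the robot is not near it.
It also fails if it takes over 210 s, if anything falls off the work surface, if the arm or the gripper's body presses on something with over 40 N, if the wrist force passes 120 N, or if a joint passes its speed limit or range.

## Working session

There is one attempt and no reset: what is moved stays moved. The work goes in short steps, Python scripts to look and compute and a shell command to move; the robot and the scene stay as the last step left them, time stands still between calls to the robot, and variables do not carry over. Pictures are saved under pics/ and viewed, at most 14 in all, crops included, and the job is handed in when it is done.

```bash
ls; mkdir -p pics; python3 - <<'E'
from plant import *
import cv2
print(get_state())
for n in("side","top"):
    c=capture(n); cv2.imwrite(f"pics/{n}0.png",c["image"][:,:,::-1]); print(n,c["camera_matrix"],c["dist_coeffs"],c["eye"],c["attitude"])
E
```

```text
pics
{'clock': 0.0, 'joint_positions': array([-1.41399619e+00,  2.87173653e-01,  1.57820511e+00, -1.47547236e-05,
        1.27857912e+00, -1.49998946e-01]), 'qvel': array([1.28608995e-03, 2.52153647e-03, 2.48063664e-04, 2.65502932e-04,
       4.57183425e-04, 8.48043386e-05]), 'tau': array([-5.26376534e-04, -4.05981445e+01, -2.92628932e+01, -1.54455133e-04,
        5.78587060e-03,  1.09188511e-05]), 'position': array([ 0.20377645, -0.64280912,  0.22992663]), 'ee_rot': array([-3.10236359e+00, -4.79676283e-01,  3.47941292e-05]), 'contact_force': array([ 0.49163947, -0.24629421,  0.35213057]), 'torque': array([ 0.02430537, -0.03933971, -0.05400247]), 'finger_force': 0.0, 'opening': 0.0854160527735355}
side [[453.05609187   0.         326.20832239]
 [  0.         453.05609187 244.83704834]
 [  0.           0.           1.        ]] [0.02899908 0.         0.         0.         0.        ] [ 0.40637466 -0.80753752  0.78158976] [ 0.80073697 -0.1080372  -0.29705178]
top [[519.44177949   0.         308.61292946]
 [  0.         519.44177949 232.9708208 ]
 [  0.           0.           1.        ]] [-0.06624938  0.          0.          0.          0.        ] [ 0.56283956 -0.10518903  1.41165431] [ 0.03040051 -0.03924238 -1.59861846]
```

View pics/top0.png

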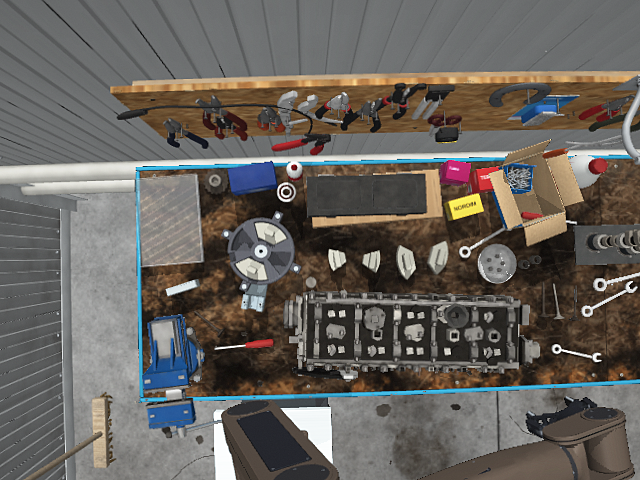

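View pics/side0.png

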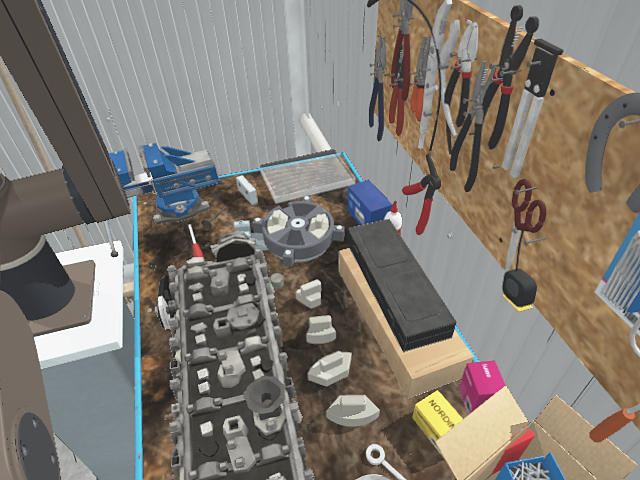

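The top view shows the coupling at about (261,252), the index post at (254,297) and the key at (182,287). The new blocks are at (336,260), (371,261), (405,261) and (437,256), the tray at (171,220), and two worn blocks sit in the coupling. I'll zoom in next.

```bash
cat > h.py <<'E'
from plant import *
import cv2, numpy as np
from scipy.spatial.transform import Rotation as R
def ray(c,px):
    p=cv2.undistortPoints(np.array(px,float).reshape(-1,1,2),c["camera_matrix"],np.array(c["dist_coeffs"]))[:,0]
    d=np.c_[p[:,0],-p[:,1],-np.ones(len(p))]
    return np.array(c["eye"]),R.from_rotvec(c["attitude"]).apply(d)
def plane(c,px,z):
    e,d=ray(c,px); return e+d*((z-e[2])/d[:,2])[:,None]
def proj(c,P):
    q=R.from_rotvec(c["attitude"]).inv().apply(np.atleast_2d(P)-c["eye"])*[1,-1,-1]
    return cv2.projectPoints(q,np.zeros(3),np.zeros(3),c["camera_matrix"],np.array(c["dist_coeffs"]))[0][:,0]
def crop(c,x,y,w,h,s,f):
    cv2.imwrite(f,cv2.resize(c["image"][y:y+h,x:x+w,::-1],None,fx=s,fy=s,interpolation=cv2.INTER_CUBIC))
E
python3 - <<'E'
from h import *
c=capture("top"); crop(c,135,155,200,150,4,"pics/t1.png"); 
d=capture("side"); crop(d,200,150,200,150,4,"pics/s1.png")
print(plane(c,[[261,252]],.056),plane(c,[[182,287]],.05),plane(c,[[336,260],[371,261],[405,261],[437,256]],.054))
E
```

```text
[[0.57644654 0.01192507 0.056     ]] [[0.49050014 0.22205654 0.05      ]] [[ 0.55008617 -0.18316018  0.054     ]
 [ 0.54483261 -0.27463482  0.054     ]
 [ 0.54221003 -0.36391318  0.054     ]
 [ 0.55279384 -0.44888319  0.054     ]]
```

View pics/t1.png

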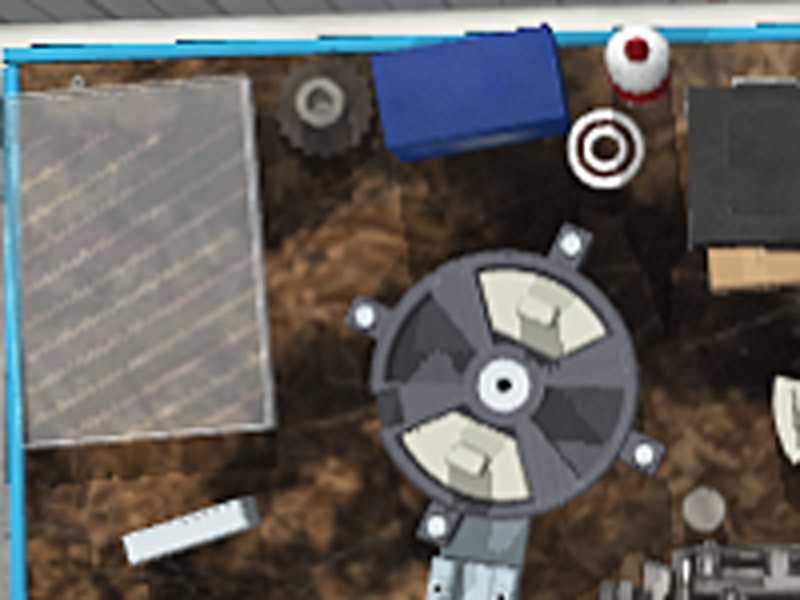

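View pics/s1.png

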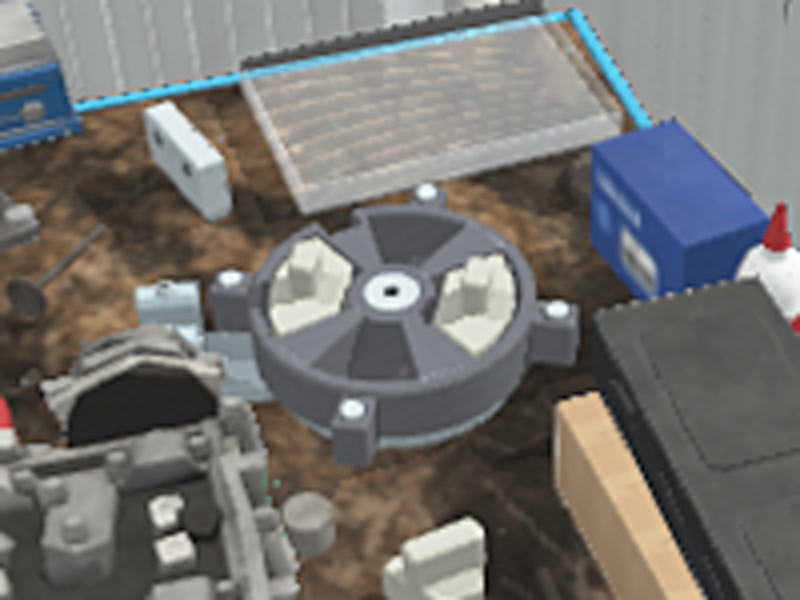

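Two worn wide blocks are in the coupling, in the pockets at crop (540,310) and (468,455). The notch is at crop (390,403), facing left (+y). The post is at (475,570), so the coupling has to turn about 70° counter-clockwise. Next I'll measure the bolts, the boss, the post, the key and the blocks.

```bash
python3 - <<'E'
from h import *
c=capture("top"); im=c["image"]; hsv=cv2.cvtColor(im,cv2.COLOR_RGB2HSV)
g=cv2.resize(im,None,fx=4,fy=4,interpolation=cv2.INTER_CUBIC)
def blob(cx,cy,r,th):
    s=im[cy-r:cy+r+1,cx-r:cx+r+1].astype(float).min(2); w=np.clip(s-th,0,None)
    yy,xx=np.mgrid[cy-r:cy+r+1,cx-r:cx+r+1]; return [(w*xx).sum()/w.sum(),(w*yy).sum()/w.sum()]
# expected crop coords (437,525)(643,455)(570,243)(365,315)
B=[blob(135+x//4,155+y//4,4,150) for x,y in [(437,525),(643,455),(570,243),(365,315)]]
P=plane(c,B,.056)[:,:2]
th=np.radians([53,142,233,322]); z=P[:,0]+1j*P[:,1]
A=np.c_[np.ones(4),np.exp(1j*th)]; s=np.linalg.lstsq(A,z,rcond=None)[0]
print("hub",s[0],"r",abs(s[1]),"notch ang",np.degrees(np.angle(s[1])),"res",abs(A@s-z))
print("boss",plane(c,[blob(261,251,8,150)],.056))
# light objects contours
m=((im.min(2)>125)&(hsv[...,1]<50)).astype(np.uint8)
n,l,st,ce=cv2.connectedComponentsWithStats(m)
for i in range(1,n):
    x,y,w,h,a=st[i]
    if a>60 and 140<x<470 and 200<y<330:
        ys,xs=np.where(l==i); r=cv2.minAreaRect(np.c_[xs,ys].astype(np.float32)); print(st[i],ce[i].round(1),np.round(cv2.boxPoints(r),1).tolist())
v=[cv2.resize(im[y:y+h,x:x+w,::-1],(800,int(800*h/w)),interpolation=cv2.INTER_CUBIC) for x,y,w,h in [(320,235,135,50),(235,280,100,40)]]
cv2.imwrite("pics/t2.png",cv2.vconcat(v)[:600])
E
```

```text
hub (0.5797083540743617+0.013082051180490994j) r 0.10182143302649546 notch ang 100.04482514530929 res [0.00023789 0.00011339 0.00010862 0.00023565]
boss [[0.57924912 0.01313022 0.056     ]]
[255 223  31  21 427] [269.2 232.5] [[250.39999389648438, 233.39999389648438], [257.20001220703125, 218.0], [287.79998779296875, 231.60000610351562], [281.0, 247.0]]
[459 228  46  30 176] [474.6 245.5] [[456.6000061035156, 250.39999389648438], [497.1000061035156, 219.10000610351562], [504.20001220703125, 228.3000030517578], [463.70001220703125, 259.5]]
[429 241  19  31 339] [438.7 254.4] [[426.6000061035156, 268.70001220703125], [434.8999938964844, 238.3000030517578], [451.0, 242.60000610351562], [442.70001220703125, 273.1000061035156]]
[254 244  14  14 135] [260.4 250.9] [[252.3000030517578, 255.10000610351562], [256.3999938964844, 242.8000030517578], [268.70001220703125, 246.89999389648438], [264.6000061035156, 259.20001220703125]]
[398 245  18  34 375] [405.9 261.4] [[394.1000061035156, 246.3000030517578], [410.0, 242.8000030517578], [417.29998779296875, 275.70001220703125], [401.3999938964844,
[... 2230 characters left out ...]
 34 178] [299.  340.3] [[287.79998779296875, 353.1000061035156], [290.29998779296875, 319.8999938964844], [306.5, 321.1000061035156], [304.0, 354.3999938964844]]
[327 325  18  13 137] [334.5 329.8] [[325.8999938964844, 335.6000061035156], [327.3999938964844, 324.20001220703125], [344.79998779296875, 326.3999938964844], [343.3999938964844, 337.79998779296875]]
[405 324  19  17 198] [414.1 331.1] [[403.0, 336.0], [408.29998779296875, 320.1000061035156], [424.5, 325.5], [419.20001220703125, 341.3999938964844]]
[465 327  18  13 127] [473.5 332.7] [[464.0, 329.79998779296875], [480.8999938964844, 326.3999938964844], [483.1000061035156, 337.3999938964844], [466.20001220703125, 340.79998779296875]]
```

View pics/t2.png

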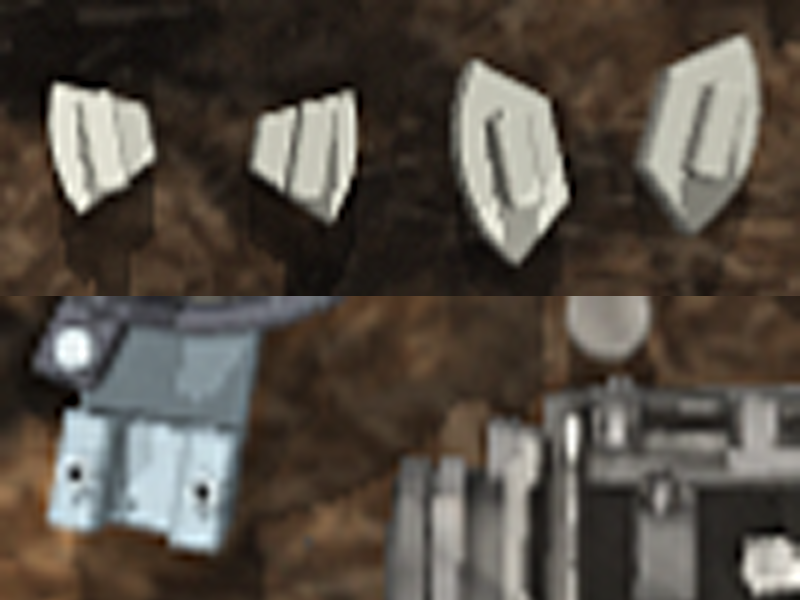

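The crop shows two narrow blocks, with curved edges facing left (+y) and right (−y), and two wide blocks, also facing +y and −y. The post's screw heads are at pixels (244.2,302.1) and (260.2,304.5).

```bash
python3 - <<'E'
from h import *
c=capture("top"); hub=np.array([.5797,.0131])
s=plane(c,[[244.25,302.1],[260.25,304.5]],.06)[:,:2]; m=s.mean(0)-hub; t=s[1]-s[0]
print("screws",s,"post ang",np.degrees(np.arctan2(m[1],m[0])),np.linalg.norm(m),"perp",np.degrees(np.arctan2(t[1],t[0]))-90,np.linalg.norm(t))
k=plane(c,[[164.9,288.7],[194.3,278.9],[196.7,286.1],[167.3,295.9]],.05)[:,:2]; d=k[1]-k[0]
print("key",k.mean(0),np.degrees(np.arctan2(d[1],d[0])),np.linalg.norm(d),np.linalg.norm(k[2]-k[1]))
# tray corners from t1 crop: (5,95)(250,75)(273,430)(25,447)
print(plane(c,[[135+x/4,155+y/4] for x,y in [(5,95),(250,75),(273,430),(25,447)]],.022))
a=np.radians(100.0+322); print("lug322 r.103",hub+.103*np.array([np.cos(a),np.sin(a)]),np.degrees(a)%360)
E
```

```text
screws [[0.44774312 0.05831615]
 [0.44042822 0.0169574 ]] post ang 169.74439140750127 0.13781618133796264 perp -190.02986161803153 0.04200064213497362
key [0.48952132 0.22528759] -73.13993195905148 0.0816460653297289 0.019884938858473908
[[0.78412402 0.34859162 0.022     ]
 [0.7924816  0.18144618 0.022     ]
 [0.55295577 0.17027079 0.022     ]
 [0.54595864 0.33797813 0.022     ]]
lug322 r.103 [0.62805557 0.1040436 ] 62.0
```

```bash
python3 -m pendant '[{"tx":2,"ty":4,"yaw":0.08},{"tx":4,"ty":8,"yaw":0.16},{"tx":6,"ty":12,"yaw":0.24},{"tx":8.5,"ty":16,"yaw":0.32},{"tx":11,"ty":20,"yaw":0.4},{"tx":13.5,"ty":24,"yaw":0.48},{"tx":16,"ty":28,"yaw":0.56},{"tx":18,"ty":32,"yaw":0.64},{"tx":20,"ty":36,"yaw":0.72},{"tx":22,"ty":39,"yaw":0.775}]' 40; python3 -m pendant '[{"tx":2,"ty":4},{"tx":4,"ty":8},{"tx":6,"ty":12},{"tx":8.5,"ty":16},{"tx":11,"ty":20},{"tx":13.5,"ty":24},{"tx":16,"ty":28},{"tx":18,"ty":32},{"tx":20.4,"ty":35.7,"jaw":-0.3},{"tx":20.4,"ty":35.7,"tz":-5,"jaw":-0.3}]'
```

```text
schema error: expected keys tx, ty, tz, yaw, jaw
schema error: expected keys tx, ty, tz, yaw, jaw
```

```bash
python3 -m pendant '[{"tx":2,"ty":4,"tz":0,"yaw":0.08,"jaw":-1},{"tx":4,"ty":8,"tz":0,"yaw":0.16,"jaw":-1},{"tx":6,"ty":12,"tz":0,"yaw":0.24,"jaw":-1},{"tx":8.5,"ty":16,"tz":0,"yaw":0.32,"jaw":-1},{"tx":11,"ty":20,"tz":0,"yaw":0.4,"jaw":-1},{"tx":13.5,"ty":24,"tz":0,"yaw":0.48,"jaw":-1},{"tx":16,"ty":28,"tz":0,"yaw":0.56,"jaw":-1},{"tx":18,"ty":32,"tz":0,"yaw":0.64,"jaw":-1},{"tx":20,"ty":36,"tz":0,"yaw":0.72,"jaw":-1},{"tx":22,"ty":39,"tz":0,"yaw":0.775,"jaw":-1}]' 40; python3 -m pendant '[{"tx":2,"ty":4,"tz":0,"yaw":0,"jaw":-1},{"tx":4,"ty":8,"tz":0,"yaw":0,"jaw":-1},{"tx":6,"ty":12,"tz":0,"yaw":0,"jaw":-1},{"tx":8.5,"ty":16,"tz":0,"yaw":0,"jaw":-1},{"tx":11,"ty":20,"tz":0,"yaw":0,"jaw":-0.3},{"tx":13.5,"ty":24,"tz":0,"yaw":0,"jaw":-0.3},{"tx":16,"ty":28,"tz":0,"yaw":0,"jaw":-0.3},{"tx":18,"ty":32,"tz":0,"yaw":0,"jaw":-0.3},{"tx":20.4,"ty":35.7,"tz":0,"yaw":0,"jaw":-0.3},{"tx":20.4,"ty":35.7,"tz":-5,"yaw":0,"jaw":-0.3}]'
```

```text
clock: 1.3
position: [0.4244, -0.2511, 0.2315]
ee_rot: [2.69, 1.622, 0.001]
contact_force: [0.4, -0.6, -1.0]
opening: 0.0856
finger_force: 0.0
clock: 2.3
position: [0.6352, 0.108, 0.1901]
ee_rot: [2.682, 1.62, 0.028]
contact_force: [0.6, -0.4, 0.7]
opening: 0.0556
finger_force: 0.0
```

```bash
python3 -m pendant '[{"tx":0,"ty":0,"tz":0,"yaw":0,"jaw":-0.3},{"tx":0,"ty":0,"tz":-3,"yaw":0,"jaw":-0.3},{"tx":0,"ty":0,"tz":-6,"yaw":0,"jaw":-0.3},{"tx":0,"ty":0,"tz":-9,"yaw":0,"jaw":-0.3},{"tx":0,"ty":0,"tz":-11,"yaw":0,"jaw":-0.3},{"tx":0,"ty":0,"tz":-11,"yaw":0,"jaw":-0.3},{"tx":0,"ty":0,"tz":-11,"yaw":0,"jaw":-0.3},{"tx":0,"ty":0,"tz":-11,"yaw":0,"jaw":-0.3},{"tx":0,"ty":0,"tz":-11,"yaw":0,"jaw":-0.3},{"tx":0,"ty":0,"tz":-11,"yaw":0,"jaw":-0.3}]'
```

```text
clock: 3.3
position: [0.6287, 0.1035, 0.0729]
ee_rot: [2.692, 1.617, 0.003]
contact_force: [0.4, -0.4, 0.3]
opening: 0.0553
finger_force: 0.0
```

```bash
python3 -m pendant '[{"tx":0,"ty":0,"tz":-1.5,"yaw":0,"jaw":-0.3},{"tx":0,"ty":0,"tz":-3,"yaw":0,"jaw":-0.3},{"tx":0,"ty":0,"tz":-4,"yaw":0,"jaw":-0.3},{"tx":0,"ty":0,"tz":-4.9,"yaw":0,"jaw":-0.3},{"tx":0,"ty":0,"tz":-4.9,"yaw":0,"jaw":0},{"tx":0,"ty":0,"tz":-4.9,"yaw":0,"jaw":0.6},{"tx":0,"ty":0,"tz":-4.9,"yaw":0,"jaw":0.8},{"tx":0,"ty":0,"tz":-4.9,"yaw":0,"jaw":0.8},{"tx":0,"ty":0,"tz":-4.9,"yaw":0,"jaw":0.8},{"tx":0,"ty":0,"tz":-4.9,"yaw":0,"jaw":0.8}]' 40; python3 - <<'E'
import numpy as np
h=np.array([.5797,.0131]); f=lambda a:h+.103*np.array([np.cos(np.radians(a)),np.sin(np.radians(a))])
for i in range(1,10): a=62+69.8*i/9; print(np.round((f(a)-f(62))*100,2),round(np.radians(a-62),3))
E
```

```text
clock: 4.3
position: [0.6286, 0.1033, 0.0226]
ee_rot: [2.692, 1.617, 0.002]
contact_force: [4.0, -0.9, -4.2]
opening: 0.0213
finger_force: 41.6
[-1.27  0.57] 0.135
[-2.61  0.96] 0.271
[-3.99  1.17] 0.406
[-5.38  1.19] 0.541
[-6.76  1.02] 0.677
[-8.11  0.67] 0.812
[-9.4   0.14] 0.948
[-10.6   -0.56] 1.083
[-11.7   -1.42] 1.218
```

Lug gripped. Now I turn it.

```bash
python3 -m pendant '[{"tx":-1.27,"ty":0.57,"tz":0,"yaw":0.135,"jaw":0.8},{"tx":-2.61,"ty":0.96,"tz":0,"yaw":0.271,"jaw":0.8},{"tx":-3.99,"ty":1.17,"tz":0,"yaw":0.406,"jaw":0.8},{"tx":-5.38,"ty":1.19,"tz":0,"yaw":0.541,"jaw":0.8},{"tx":-6.76,"ty":1.02,"tz":0,"yaw":0.677,"jaw":0.8},{"tx":-8.11,"ty":0.67,"tz":0,"yaw":0.812,"jaw":0.8},{"tx":-9.4,"ty":0.14,"tz":0,"yaw":0.948,"jaw":0.8},{"tx":-10.6,"ty":-0.56,"tz":0,"yaw":1.083,"jaw":0.8},{"tx":-11.7,"ty":-1.42,"tz":0,"yaw":1.218,"jaw":0.8},{"tx":-11.7,"ty":-1.42,"tz":0,"yaw":1.218,"jaw":0.8}]' 60; cat > hub.py <<'E'
from h import *
def hubfit(c,ang,skip=()):
    im=c["image"]; hub=np.array([.5797,.0131]); L=np.array([53,142,233,322.]); P=[];K=[]
    for i,l in enumerate(L):
        if i in skip: continue
        a=np.radians(ang+l); q=proj(c,[hub[0]+.1018*np.cos(a),hub[1]+.1018*np.sin(a),.056])[0]
        cx,cy=np.round(q).astype(int); s=im[cy-5:cy+6,cx-5:cx+6].astype(float).min(2); w=np.clip(s-140,0,None)
        if w.sum()<100: continue
        yy,xx=np.mgrid[cy-5:cy+6,cx-5:cx+6]; P.append([(w*xx).sum()/w.sum(),(w*yy).sum()/w.sum()]); K.append(l)
    p=plane(c,P,.056); d=p[:,:2]-hub
    return np.c_[K,np.degrees(np.arctan2(d[:,1],d[:,0]))-K,np.linalg.norm(d,axis=1)]
E
python3 - <<'E'
from hub import *
c=capture("top"); r=hubfit(c,169.8); r[:,1]%=360; print(r.round(4))
E
```

```text
clock: 5.3
position: [0.5124, 0.0876, 0.0227]
ee_rot: [1.271, 2.865, -0.001]
contact_force: [9.7, -2.8, -10.9]
opening: 0.0212
finger_force: 63.6
[[5.300000e+01 1.711506e+02 1.017000e-01]
 [1.420000e+02 1.709797e+02 1.024000e-01]
 [2.330000e+02 1.712350e+02 1.016000e-01]]
```

```bash
python3 -m pendant '[{"tx":0.16,"ty":0.15,"tz":0,"yaw":-0.021,"jaw":0.8},{"tx":0.16,"ty":0.15,"tz":0,"yaw":-0.021,"jaw":0.8},{"tx":0.16,"ty":0.15,"tz":0,"yaw":-0.021,"jaw":0.8},{"tx":0.16,"ty":0.15,"tz":0,"yaw":-0.021,"jaw":0.8},{"tx":0.16,"ty":0.15,"tz":0,"yaw":-0.021,"jaw":0},{"tx":0.16,"ty":0.15,"tz":0,"yaw":-0.021,"jaw":-0.1},{"tx":0.16,"ty":0.15,"tz":0,"yaw":-0.021,"jaw":-0.1},{"tx":0.16,"ty":0.15,"tz":4,"yaw":-0.021,"jaw":-0.1},{"tx":0.16,"ty":0.15,"tz":9,"yaw":-0.021,"jaw":-0.1},{"tx":0.16,"ty":0.15,"tz":13,"yaw":-0.021,"jaw":-0.1}]'
python3 - <<'E'
from hub import *
c=capture("top"); r=hubfit(c,169.8); r[:,1]%=360; print(r.round(4))
E
```

```text
clock: 6.35
position: [0.5125, 0.0911, 0.1548]
ee_rot: [1.314, 2.853, 0.001]
contact_force: [0.3, 0.5, 0.3]
opening: 0.047
finger_force: 0.0
[[5.300000e+01 1.693035e+02 1.017000e-01]
 [1.420000e+02 1.693363e+02 1.020000e-01]
 [2.330000e+02 1.694500e+02 1.018000e-01]]
```

```bash
python3 -m pendant '[{"tx":-0.6,"ty":3.5,"tz":0,"yaw":-0.12,"jaw":-0.2},{"tx":-1.2,"ty":7,"tz":0,"yaw":-0.24,"jaw":-0.2},{"tx":-1.8,"ty":10.5,"tz":0,"yaw":-0.36,"jaw":-0.2},{"tx":-2.3,"ty":13.4,"tz":0,"yaw":-0.413,"jaw":-0.2},{"tx":-2.3,"ty":13.4,"tz":-4,"yaw":-0.413,"jaw":-0.2},{"tx":-2.3,"ty":13.4,"tz":-6,"yaw":-0.413,"jaw":-0.2},{"tx":-2.3,"ty":13.4,"tz":-6,"yaw":-0.413,"jaw":-0.2},{"tx":-2.3,"ty":13.4,"tz":-6,"yaw":-0.413,"jaw":-0.2},{"tx":-2.3,"ty":13.4,"tz":-6,"yaw":-0.413,"jaw":-0.2},{"tx":-2.3,"ty":13.4,"tz":-6,"yaw":-0.413,"jaw":-0.2}]'
python3 -m pendant '[{"tx":0,"ty":0,"tz":-2,"yaw":0,"jaw":-0.2},{"tx":0,"ty":0,"tz":-4,"yaw":0,"jaw":-0.2},{"tx":0,"ty":0,"tz":-5.7,"yaw":0,"jaw":-0.2},{"tx":0,"ty":0,"tz":-5.7,"yaw":0,"jaw":-0.2},{"tx":0,"ty":0,"tz":-5.7,"yaw":0,"jaw":0.3},{"tx":0,"ty":0,"tz":-5.7,"yaw":0,"jaw":0.8},{"tx":0,"ty":0,"tz":-5.7,"yaw":0,"jaw":0.8},{"tx":0,"ty":0,"tz":-5.7,"yaw":0,"jaw":0.8},{"tx":0,"ty":0,"tz":-5.7,"yaw":0,"jaw":0.8},{"tx":0,"ty":0,"tz":-5.7,"yaw":0,"jaw":0.8}]' 80
```

```text
clock: 7.4
position: [0.4907, 0.225, 0.0941]
ee_rot: [1.87, 2.522, 0.004]
contact_force: [-0.4, 0.1, 0.6]
opening: 0.0509
finger_force: 0.0
clock: 8.4
position: [0.4911, 0.2252, 0.0373]
ee_rot: [1.869, 2.522, 0.004]
contact_force: [-0.7, -0.4, 6.0]
opening: 0.0179
finger_force: 80.8
```

```bash
python3 -m pendant '[{"tx":0,"ty":0,"tz":4,"yaw":0,"jaw":0.8},{"tx":0,"ty":0,"tz":9,"yaw":0,"jaw":0.8},{"tx":-0.3,"ty":-3,"tz":9,"yaw":0.14,"jaw":0.8},{"tx":-0.6,"ty":-6,"tz":9,"yaw":0.28,"jaw":0.8},{"tx":-0.9,"ty":-9,"tz":9,"yaw":0.42,"jaw":0.8},{"tx":-1.2,"ty":-12,"tz":9,"yaw":0.56,"jaw":0.8},{"tx":-1.5,"ty":-15,"tz":9,"yaw":0.7,"jaw":0.8},{"tx":-1.8,"ty":-17,"tz":9,"yaw":0.84,"jaw":0.8},{"tx":-2.15,"ty":-19.2,"tz":9,"yaw":0.98,"jaw":0.8},{"tx":-2.15,"ty":-19.2,"tz":9,"yaw":1.098,"jaw":0.8}]'
python3 -m pendant '[{"tx":0,"ty":0,"tz":0,"yaw":0,"jaw":0.8},{"tx":0,"ty":0,"tz":0,"yaw":0,"jaw":0.8},{"tx":0,"ty":0,"tz":-0.5,"yaw":0,"jaw":0.8},{"tx":0,"ty":0,"tz":-1,"yaw":0,"jaw":0.8},{"tx":0,"ty":0,"tz":-1,"yaw":0,"jaw":0.8},{"tx":0,"ty":0,"tz":-1,"yaw":0,"jaw":0.8},{"tx":0,"ty":0,"tz":-1,"yaw":0,"jaw":0.8},{"tx":0,"ty":0,"tz":-1,"yaw":0,"jaw":0.8},{"tx":0,"ty":0,"tz":-1,"yaw":0,"jaw":0.8},{"tx":0,"ty":0,"tz":-1,"yaw":0,"jaw":0.8}]'
python3 - <<'E'
from hub import *
c=capture("top"); d=capture("side"); crop(d,210,180,120,90,6,"pics/s2.png")
r=hubfit(c,169.8); r[:,1]%=360; print(r.round(4))
E
```

```text
clock: 9.4
position: [0.4667, 0.031, 0.1244]
ee_rot: [-0.275, -3.128, 0.001]
contact_force: [-0.6, 0.1, -3.0]
opening: 0.0174
finger_force: 79.8
clock: 10.4
position: [0.4681, 0.0328, 0.1155]
ee_rot: [0.279, 3.129, -0.0]
contact_force: [-0.0, -0.2, -2.9]
opening: 0.0175
finger_force: 79.8
[[5.300000e+01 1.692990e+02 1.017000e-01]
 [1.420000e+02 1.696635e+02 1.021000e-01]
 [2.330000e+02 1.694550e+02 1.018000e-01]
 [3.220000e+02 1.692757e+02 1.022000e-01]]
```

View pics/s2.png

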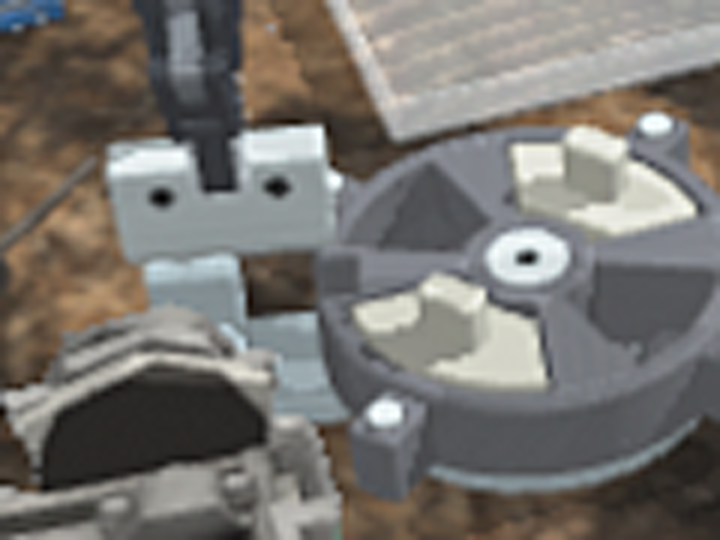

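The key hangs level in the gripper, at crop (225,195), right above slot and notch. I'll lower it.

```bash
python3 -m pendant '[{"tx":0.1,"ty":0,"tz":-0.5,"yaw":0,"jaw":0.8},{"tx":0.1,"ty":0,"tz":-1,"yaw":0,"jaw":0.8},{"tx":0.1,"ty":0,"tz":-1.4,"yaw":0,"jaw":0.8},{"tx":0.1,"ty":0,"tz":-1.8,"yaw":0,"jaw":0.8},{"tx":0.1,"ty":0,"tz":-2.1,"yaw":0,"jaw":0.8},{"tx":0.1,"ty":0,"tz":-2.4,"yaw":0,"jaw":0.8},{"tx":0.1,"ty":0,"tz":-2.7,"yaw":0,"jaw":0.8},{"tx":0.1,"ty":0,"tz":-3,"yaw":0,"jaw":0.8},{"tx":0.1,"ty":0,"tz":-3,"yaw":0,"jaw":0.8},{"tx":0.1,"ty":0,"tz":-3,"yaw":0,"jaw":0.8}]'
```

```text
clock: 11.5
position: [0.469, 0.0328, 0.0853]
ee_rot: [-0.279, -3.129, -0.0]
contact_force: [0.0, 0.2, -3.4]
opening: 0.0179
finger_force: 79.8
```

```bash
python3 -m pendant '[{"tx":0,"ty":0,"tz":-0.3,"yaw":0,"jaw":0.8},{"tx":0,"ty":0,"tz":-0.6,"yaw":0,"jaw":0.8},{"tx":0,"ty":0,"tz":-0.9,"yaw":0,"jaw":0.8},{"tx":0,"ty":0,"tz":-1.2,"yaw":0,"jaw":0.8},{"tx":0,"ty":0,"tz":-1.5,"yaw":0,"jaw":0.8},{"tx":0,"ty":0,"tz":-1.8,"yaw":0,"jaw":0.8},{"tx":0,"ty":0,"tz":-2,"yaw":0,"jaw":0.8},{"tx":0,"ty":0,"tz":-2.2,"yaw":0,"jaw":0.8},{"tx":0,"ty":0,"tz":-2.2,"yaw":0,"jaw":0.8},{"tx":0,"ty":0,"tz":-2.2,"yaw":0,"jaw":0.8}]'
```

```text
clock: 12.5
position: [0.4693, 0.0336, 0.0633]
ee_rot: [0.28, 3.128, 0.003]
contact_force: [1.8, 5.8, -0.3]
opening: 0.0178
finger_force: 80.1
```

```bash
python3 -m pendant '[{"tx":0,"ty":0,"tz":0,"yaw":0,"jaw":0.1},{"tx":0,"ty":0,"tz":0,"yaw":0,"jaw":0.1},{"tx":0,"ty":0,"tz":0,"yaw":0,"jaw":0.1},{"tx":0,"ty":0,"tz":3,"yaw":0,"jaw":0.1},{"tx":0,"ty":0,"tz":7,"yaw":-0.13,"jaw":0.1},{"tx":4,"ty":0.4,"tz":7,"yaw":-0.26,"jaw":0.1},{"tx":8,"ty":0.8,"tz":7,"yaw":-0.39,"jaw":0.1},{"tx":12,"ty":1.2,"tz":7,"yaw":-0.52,"jaw":0.1},{"tx":14.95,"ty":1.5,"tz":7,"yaw":-0.651,"jaw":0.1},{"tx":14.95,"ty":1.5,"tz":7,"yaw":-0.651,"jaw":0.1}]' 40
python3 - <<'E'
from hub import *
d=capture("side"); crop(d,210,180,120,90,6,"pics/s3.png")
c=capture("top");crop(c,205,200,120,90,6,"pics/t3.png")
E
```

```text
clock: 13.5
position: [0.6216, 0.0473, 0.1335]
ee_rot: [1.266, 2.873, 0.0]
contact_force: [-0.7, 1.0, 0.2]
opening: 0.0384
finger_force: 0.0
```

View pics/s3.png

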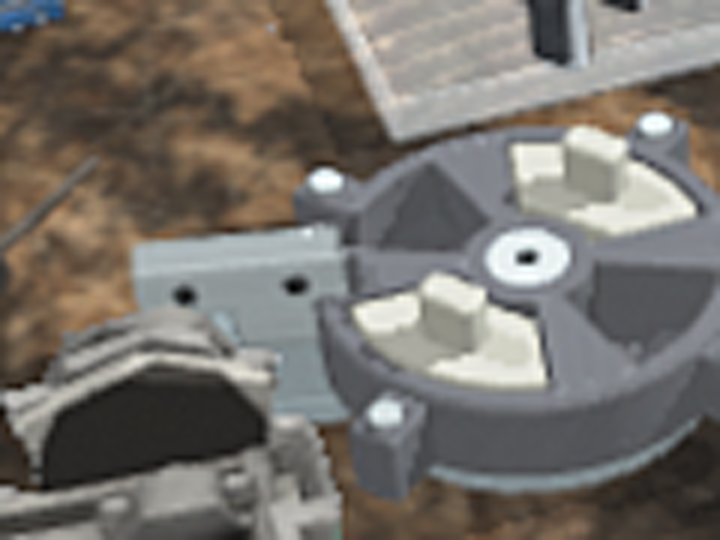

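The key sits level in slot and notch at crop (240,265). Next is the first worn block.

```bash
python3 -m pendant '[{"tx":0,"ty":0,"tz":0,"yaw":0,"jaw":0.1},{"tx":0,"ty":0,"tz":-3,"yaw":0,"jaw":0.1},{"tx":0,"ty":0,"tz":-5,"yaw":0,"jaw":0.1},{"tx":0,"ty":0,"tz":-7.2,"yaw":0,"jaw":0.1},{"tx":0,"ty":0,"tz":-7.2,"yaw":0,"jaw":0.1},{"tx":0,"ty":0,"tz":-7.2,"yaw":0,"jaw":0.9},{"tx":0,"ty":0,"tz":-7.2,"yaw":0,"jaw":0.9},{"tx":0,"ty":0,"tz":-7.2,"yaw":0,"jaw":0.9},{"tx":0,"ty":0,"tz":-7.2,"yaw":0,"jaw":0.9},{"tx":0,"ty":0,"tz":-7.2,"yaw":0,"jaw":0.9}]' 40
```

```text
clock: 14.6
position: [0.619, 0.0478, 0.0624]
ee_rot: [1.264, 2.875, 0.001]
contact_force: [-0.6, -0.2, 1.5]
opening: 0.0151
finger_force: 45.1
```

```bash
python3 -m pendant '[{"tx":0,"ty":0,"tz":2,"yaw":0,"jaw":0.9},{"tx":0,"ty":0,"tz":5,"yaw":0,"jaw":0.9},{"tx":0,"ty":3.5,"tz":7,"yaw":-0.12,"jaw":0.9},{"tx":0,"ty":7,"tz":7,"yaw":-0.24,"jaw":0.9},{"tx":0,"ty":11,"tz":7,"yaw":-0.36,"jaw":0.9},{"tx":-0.2,"ty":15,"tz":7,"yaw":-0.48,"jaw":0.9},{"tx":-0.5,"ty":19,"tz":7,"yaw":-0.62,"jaw":0.9},{"tx":-0.5,"ty":21,"tz":7,"yaw":-0.742,"jaw":0.9},{"tx":-0.5,"ty":21,"tz":3,"yaw":-0.742,"jaw":0.9},{"tx":-0.5,"ty":21,"tz":3,"yaw":-0.742,"jaw":0.9}]'
python3 -m pendant '[{"tx":0,"ty":0,"tz":-2,"yaw":0,"jaw":0.9},{"tx":0,"ty":0,"tz":-4,"yaw":0,"jaw":0.9},{"tx":0,"ty":0,"tz":-5,"yaw":0,"jaw":0.9},{"tx":0,"ty":0,"tz":-5.2,"yaw":0,"jaw":0.9},{"tx":0,"ty":0,"tz":-5.2,"yaw":0,"jaw":0.5},{"tx":0,"ty":0,"tz":-5.2,"yaw":0,"jaw":0.2},{"tx":0,"ty":0,"tz":-5.2,"yaw":0,"jaw":0.2},{"tx":0,"ty":0,"tz":-1,"yaw":0,"jaw":0.2},{"tx":0,"ty":0,"tz":3,"yaw":0,"jaw":0.2},{"tx":0,"ty":0,"tz":5,"yaw":0,"jaw":0.2}]'
```

```text
clock: 15.6
position: [0.6091, 0.2577, 0.0854]
ee_rot: [-2.215, -2.219, 0.016]
contact_force: [-0.6, -1.2, -3.1]
opening: 0.0148
finger_force: 44.6
clock: 16.6
position: [0.6157, 0.2585, 0.1468]
ee_rot: [2.219, 2.219, 0.01]
contact_force: [0.3, 0.9, -0.2]
opening: 0.0342
finger_force: 0.0
```

```bash
python3 -m pendant '[{"tx":-0.9,"ty":-3.5,"tz":0,"yaw":0.1,"jaw":0.1},{"tx":-1.8,"ty":-7,"tz":0,"yaw":0.2,"jaw":0.1},{"tx":-2.8,"ty":-11,"tz":0,"yaw":0.3,"jaw":0.1},{"tx":-3.8,"ty":-15,"tz":0,"yaw":0.4,"jaw":0.1},{"tx":-4.8,"ty":-19,"tz":0,"yaw":0.5,"jaw":0.1},{"tx":-5.8,"ty":-23,"tz":0,"yaw":0.62,"jaw":0.1},{"tx":-6.8,"ty":-26.5,"tz":0,"yaw":0.742,"jaw":0.1},{"tx":-7.4,"ty":-28.1,"tz":0,"yaw":0.742,"jaw":0.1},{"tx":-7.4,"ty":-28.1,"tz":-3,"yaw":0.742,"jaw":0.1},{"tx":-7.4,"ty":-28.1,"tz":-3,"yaw":0.742,"jaw":0.1}]'
python3 -m pendant '[{"tx":0,"ty":0,"tz":0,"yaw":0,"jaw":0.1},{"tx":0,"ty":0,"tz":-2,"yaw":0,"jaw":0.1},{"tx":0,"ty":0,"tz":-4,"yaw":0,"jaw":0.1},{"tx":0,"ty":0,"tz":-5.2,"yaw":0,"jaw":0.1},{"tx":0,"ty":0,"tz":-5.2,"yaw":0,"jaw":0.1},{"tx":0,"ty":0,"tz":-5.2,"yaw":0,"jaw":0.9},{"tx":0,"ty":0,"tz":-5.2,"yaw":0,"jaw":0.9},{"tx":0,"ty":0,"tz":-5.2,"yaw":0,"jaw":0.9},{"tx":0,"ty":0,"tz":-5.2,"yaw":0,"jaw":0.9},{"tx":0,"ty":0,"tz":-5.2,"yaw":0,"jaw":0.9}]' 40
```

```text
clock: 17.6
position: [0.5369, -0.0233, 0.1088]
ee_rot: [-1.265, -2.869, 0.002]
contact_force: [-0.6, 0.1, -1.0]
opening: 0.0383
finger_force: 0.0
clock: 18.6
position: [0.5404, -0.0232, 0.0605]
ee_rot: [1.264, 2.874, 0.001]
contact_force: [-0.3, 2.1, 3.2]
opening: 0.0151
finger_force: 44.3
```

```bash
python3 -m pendant '[{"tx":0,"ty":0,"tz":3,"yaw":0,"jaw":0.9},{"tx":0,"ty":0,"tz":7,"yaw":0,"jaw":0.9},{"tx":2,"ty":3.5,"tz":7,"yaw":0,"jaw":0.9},{"tx":4.5,"ty":7,"tz":7,"yaw":-0.12,"jaw":0.9},{"tx":7,"ty":11,"tz":7,"yaw":-0.24,"jaw":0.9},{"tx":9.5,"ty":15,"tz":7,"yaw":-0.36,"jaw":0.9},{"tx":12,"ty":19,"tz":7,"yaw":-0.48,"jaw":0.9},{"tx":14.5,"ty":23,"tz":7,"yaw":-0.6,"jaw":0.9},{"tx":17,"ty":26.5,"tz":7,"yaw":-0.7,"jaw":0.9},{"tx":18.4,"ty":28.5,"tz":7,"yaw":-0.742,"jaw":0.9}]'
python3 -m pendant '[{"tx":0,"ty":0,"tz":-3,"yaw":0,"jaw":0.9},{"tx":0,"ty":0,"tz":-6,"yaw":0,"jaw":0.9},{"tx":0,"ty":0,"tz":-8,"yaw":0,"jaw":0.9},{"tx":0,"ty":0,"tz":-9,"yaw":0,"jaw":0.9},{"tx":0,"ty":0,"tz":-9,"yaw":0,"jaw":0.5},{"tx":0,"ty":0,"tz":-9,"yaw":0,"jaw":0.2},{"tx":0,"ty":0,"tz":-9,"yaw":0,"jaw":0.2},{"tx":0,"ty":0,"tz":-5,"yaw":0,"jaw":0.2},{"tx":0,"ty":0,"tz":-1,"yaw":0,"jaw":0.2},{"tx":0,"ty":0,"tz":2,"yaw":0,"jaw":0.2}]'
python3 - <<'E'
from hub import *
c=capture("top")
r=hubfit(c,169.5); r[:,1]%=360; print(r.round(4))
v=[cv2.resize(c["image"][y:y+h,x:x+w,::-1],(800,int(800*h/w)),interpolation=cv2.INTER_CUBIC) for x,y,w,h in [(320,235,135,50),(140,170,200,75)]]
cv2.imwrite("pics/t4.png",cv2.vconcat(v)[:600])
E
```

```text
clock: 19.6
position: [0.724, 0.2647, 0.1281]
ee_rot: [-2.222, -2.22, 0.001]
contact_force: [-0.2, -0.7, -1.1]
opening: 0.0148
finger_force: 43.7
clock: 20.6
position: [0.7246, 0.2621, 0.1535]
ee_rot: [2.22, 2.22, 0.006]
contact_force: [0.1, 0.4, 0.4]
opening: 0.0339
finger_force: 0.0
[[5.300000e+01 1.696198e+02 1.016000e-01]
 [1.420000e+02 1.696119e+02 1.023000e-01]
 [2.330000e+02 1.694286e+02 1.018000e-01]
 [3.220000e+02 1.694958e+02 1.020000e-01]]
```

View pics/t4.png

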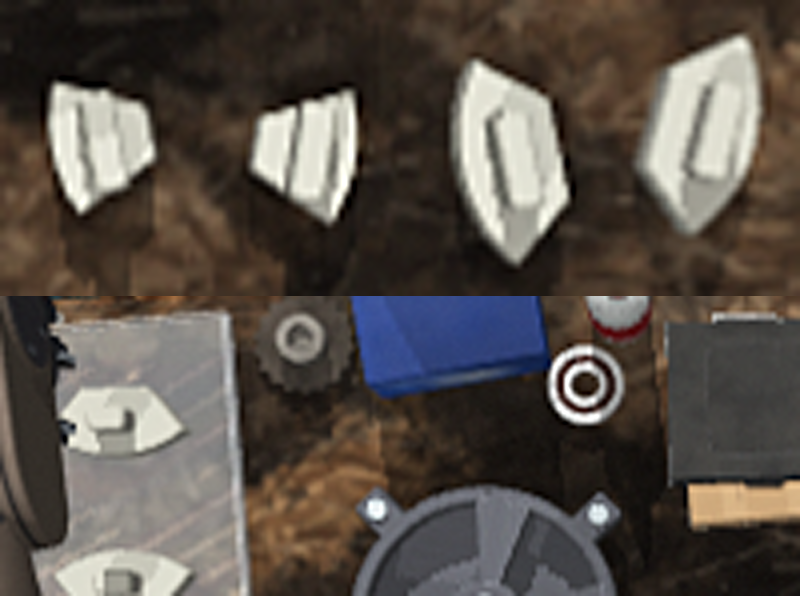

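Both worn blocks lie in the tray, at crop (120,420) and (125,580). The new blocks haven't moved. Their rib tops are at crop (107,140), (312,150), (520,157) and (720,132).

```bash
python3 - <<'E'
from h import *
c=capture("top"); q=lambda x,y:[320+x/5.926,235+y/5.926]
B={"n1":((107,140),(83,105,97,190),1),"n2":((312,150),(303,105,289,190),-1),"w3":((520,157),(490,120,507,205),1),"w4":((720,132),(713,85,692,175),-1)}
hub=np.array([.5797,.0131]); na=169.55
for k,(m,l,s) in B.items():
    p=plane(c,[q(*m)],.054)[0]; e=plane(c,[q(l[0],l[1]),q(l[2],l[3])],.042); d=(e[1]-e[0])[:2]
    a=np.degrees(np.arctan2(d[1],d[0])) # rib dir
    x=a+90; x=(x+180)%360-180
    if np.sign(np.sin(np.radians(x)))!=s: x=(x+360)%360-180
    print(k,p[:2].round(4),"blockx",round(x,1),"q1",round(np.degrees(np.arctan2(p[1],p[0])),1))
for l in(53,142,233,322):
    t=np.radians(na+l); P=hub+.053*np.array([np.cos(t),np.sin(t)]); print(l,P.round(4),round((na+l)%360,1),"q1",round(np.degrees(np.arctan2(P[1],P[0])),1))
E
```

```text
n1 [ 0.5535 -0.1886] blockx 97.6 q1 -18.8
n2 [ 0.5465 -0.279 ] blockx -101.2 q1 -27.0
w3 [ 0.5407 -0.3711] blockx 99.4 q1 -34.5
w4 [ 0.5491 -0.4607] blockx -105.4 q1 -40.0
53 [ 0.5407 -0.0227] 222.6 q1 -2.4
142 [ 0.6149 -0.0266] 311.6 q1 -2.5
233 [0.6187 0.0489] 42.6 q1 4.5
322 [0.5445 0.0528] 131.6 q1 5.5
```

```bash
python3 -m pendant '[{"tx":-1.2,"ty":-3,"tz":0,"yaw":-0.14,"jaw":0.1},{"tx":-3,"ty":-7,"tz":0,"yaw":-0.28,"jaw":0.1},{"tx":-4.7,"ty":-11.5,"tz":0,"yaw":-0.42,"jaw":0.1},{"tx":-6.4,"ty":-16,"tz":0,"yaw":-0.56,"jaw":0.1},{"tx":-8.1,"ty":-20.5,"tz":0,"yaw":-0.7,"jaw":0.1},{"tx":-9.8,"ty":-25,"tz":0,"yaw":-0.84,"jaw":0.1},{"tx":-11.5,"ty":-29.5,"tz":0,"yaw":-0.98,"jaw":0.1},{"tx":-13.2,"ty":-34,"tz":0,"yaw":-1.12,"jaw":0.1},{"tx":-14.8,"ty":-38.5,"tz":0,"yaw":-1.26,"jaw":0.1},{"tx":-16.2,"ty":-42.5,"tz":0,"yaw":-1.4,"jaw":0.1}]'
python3 -m pendant '[{"tx":-0.85,"ty":-2.6,"tz":0,"yaw":-0.038,"jaw":0.1},{"tx":-0.85,"ty":-2.6,"tz":-2,"yaw":-0.038,"jaw":0.1},{"tx":-0.85,"ty":-2.6,"tz":-5,"yaw":-0.038,"jaw":0.1},{"tx":-0.85,"ty":-2.6,"tz":-7,"yaw":-0.038,"jaw":0.1},{"tx":-0.85,"ty":-2.6,"tz":-7,"yaw":-0.038,"jaw":0.1},{"tx":-0.85,"ty":-2.6,"tz":-7,"yaw":-0.038,"jaw":0.1},{"tx":-0.85,"ty":-2.6,"tz":-7,"yaw":-0.038,"jaw":0.1},{"tx":-0.85,"ty":-2.6,"tz":-7,"yaw":-0.038,"jaw":0.1},{"tx":-0.85,"ty":-2.6,"tz":-7,"yaw":-0.038,"jaw":0.1},{"tx":-0.85,"ty":-2.6,"tz":-7,"yaw":-0.038,"jaw":0.1}]'
```

```text
clock: 21.7
position: [0.5601, -0.165, 0.149]
ee_rot: [3.131, 0.258, -0.0]
contact_force: [0.5, 0.3, -0.3]
opening: 0.0385
finger_force: 0.0
clock: 22.7
position: [0.5534, -0.1893, 0.0801]
ee_rot: [3.134, 0.209, 0.002]
contact_force: [-0.0, 0.5, 0.1]
opening: 0.0389
finger_force: 0.0
```

```bash
python3 -m pendant '[{"tx":0,"ty":0,"tz":-2,"yaw":0,"jaw":0.1},{"tx":0,"ty":0,"tz":-3.5,"yaw":0,"jaw":0.1},{"tx":0,"ty":0,"tz":-4.4,"yaw":0,"jaw":0.1},{"tx":0,"ty":0,"tz":-4.4,"yaw":0,"jaw":0.1},{"tx":0,"ty":0,"tz":-4.4,"yaw":0,"jaw":0.9},{"tx":0,"ty":0,"tz":-4.4,"yaw":0,"jaw":0.9},{"tx":0,"ty":0,"tz":-4.4,"yaw":0,"jaw":0.9},{"tx":0,"ty":0,"tz":-4.4,"yaw":0,"jaw":0.9},{"tx":0,"ty":0,"tz":-1,"yaw":0,"jaw":0.9},{"tx":0,"ty":0,"tz":4,"yaw":0,"jaw":0.9}]' 40
python3 - <<'E'
from h import *
d=capture("side"); s=get_state(); print(s["position"],s["opening"]); q=proj(d,s["position"])[0].astype(int); print(q)
a=cv2.resize(d["image"][q[1]-45:q[1]+45,q[0]-60:q[0]+60,::-1],None,fx=5,fy=5,interpolation=cv2.INTER_CUBIC); cv2.imwrite("pics/s5.png",a)
E
```

```text
clock: 23.7
position: [0.5502, -0.1878, 0.1163]
ee_rot: [-3.13, -0.208, 0.012]
contact_force: [1.3, -0.3, -1.1]
opening: 0.0148
finger_force: 45.4
[ 0.55669494 -0.19097085  0.12885663] 0.014949634183437427
[310 260]
```

View pics/s5.png

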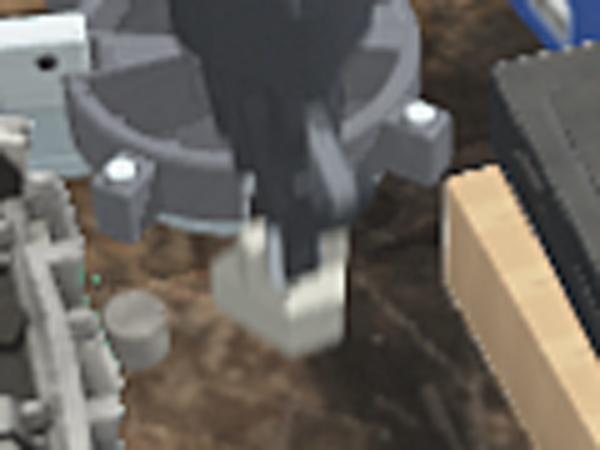

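The narrow block hangs centred in the gripper at crop (290,300). I'm taking it to the narrow pocket at 131.6°.

```bash
python3 -m pendant '[{"tx":0,"ty":0,"tz":3,"yaw":0,"jaw":0.9},{"tx":-0.1,"ty":3,"tz":3,"yaw":0.1,"jaw":0.9},{"tx":-0.2,"ty":7,"tz":3,"yaw":0.2,"jaw":0.9},{"tx":-0.4,"ty":11,"tz":3,"yaw":0.3,"jaw":0.9},{"tx":-0.6,"ty":15,"tz":3,"yaw":0.4,"jaw":0.9},{"tx":-0.8,"ty":19,"tz":3,"yaw":0.5,"jaw":0.9},{"tx":-0.9,"ty":22.5,"tz":3,"yaw":0.593,"jaw":0.9},{"tx":-0.9,"ty":24.2,"tz":3,"yaw":0.593,"jaw":0.9},{"tx":-0.9,"ty":24.2,"tz":0,"yaw":0.593,"jaw":0.9},{"tx":-0.9,"ty":24.2,"tz":-1,"yaw":0.593,"jaw":0.9}]'
python3 -m pendant '[{"tx":0,"ty":0,"tz":0,"yaw":0,"jaw":0.9},{"tx":0,"ty":0,"tz":0,"yaw":0,"jaw":0.9},{"tx":0,"ty":0,"tz":0,"yaw":0,"jaw":0.9},{"tx":0,"ty":0,"tz":0,"yaw":0,"jaw":0.9},{"tx":0,"ty":0,"tz":0,"yaw":0,"jaw":0.9},{"tx":0,"ty":0,"tz":0,"yaw":0,"jaw":0.9},{"tx":0,"ty":0,"tz":0,"yaw":0,"jaw":0.9},{"tx":0,"ty":0,"tz":0,"yaw":0,"jaw":0.9},{"tx":0,"ty":0,"tz":0,"yaw":0,"jaw":0.9},{"tx":0,"ty":0,"tz":0,"yaw":0,"jaw":0.9}]'
python3 - <<'E'
from h import *
d=capture("side"); s=get_state(); q=proj(d,s["position"])[0].astype(int); print(q)
a=cv2.resize(d["image"][q[1]-45:q[1]+45,q[0]-60:q[0]+60,::-1],None,fx=5,fy=5,interpolation=cv2.INTER_CUBIC); cv2.imwrite("pics/s6.png",a)
E
```

```text
clock: 24.75
position: [0.5424, 0.0537, 0.1072]
ee_rot: [-2.935, -1.117, 0.005]
contact_force: [-1.8, -0.5, -2.2]
opening: 0.0149
finger_force: 45.5
clock: 25.75
position: [0.544, 0.0529, 0.1093]
ee_rot: [-2.937, -1.115, 0.0]
contact_force: [0.4, 0.4, -0.8]
opening: 0.0147
finger_force: 45.5
[277 198]
```

View pics/s6.png

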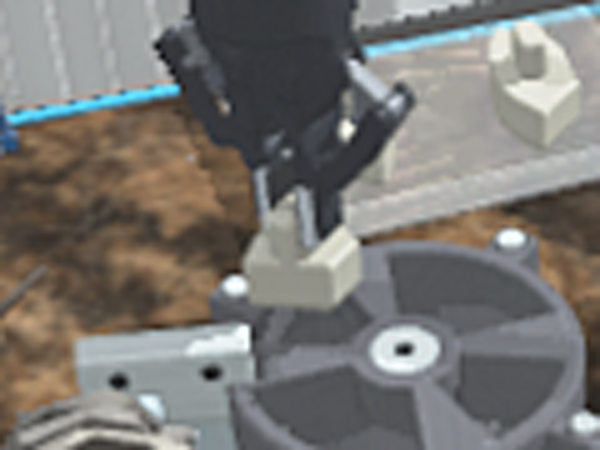

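The block is above its pocket with its flat edge facing the hub. I'll lower it gradually.

```bash
python3 -m pendant '[{"tx":0.05,"ty":0,"tz":-0.6,"yaw":0,"jaw":0.9},{"tx":0.05,"ty":0,"tz":-1.2,"yaw":0,"jaw":0.9},{"tx":0.05,"ty":0,"tz":-1.6,"yaw":0,"jaw":0.9},{"tx":0.05,"ty":0,"tz":-1.9,"yaw":0,"jaw":0.9},{"tx":0.05,"ty":0,"tz":-2.1,"yaw":0,"jaw":0.9},{"tx":0.05,"ty":0,"tz":-2.3,"yaw":0,"jaw":0.9},{"tx":0.05,"ty":0,"tz":-2.5,"yaw":0,"jaw":0.9},{"tx":0.05,"ty":0,"tz":-2.7,"yaw":0,"jaw":0.9},{"tx":0.05,"ty":0,"tz":-2.7,"yaw":0,"jaw":0.9},{"tx":0.05,"ty":0,"tz":-2.7,"yaw":0,"jaw":0.9}]'
```

```text
clock: 26.8
position: [0.5445, 0.0529, 0.0823]
ee_rot: [-2.937, -1.115, -0.0]
contact_force: [0.3, -0.1, -1.1]
opening: 0.0151
finger_force: 45.5
```

Its bottom is at z≈46 mm, inside the pocket, with no contact force. I'll continue to the floor.

```bash
python3 -m pendant '[{"tx":0,"ty":0,"tz":-0.4,"yaw":0,"jaw":0.9},{"tx":0,"ty":0,"tz":-0.8,"yaw":0,"jaw":0.9},{"tx":0,"ty":0,"tz":-1.2,"yaw":0,"jaw":0.9},{"tx":0,"ty":0,"tz":-1.6,"yaw":0,"jaw":0.9},{"tx":0,"ty":0,"tz":-1.9,"yaw":0,"jaw":0.9},{"tx":0,"ty":0,"tz":-2.1,"yaw":0,"jaw":0.9},{"tx":0,"ty":0,"tz":-2.2,"yaw":0,"jaw":0.9},{"tx":0,"ty":0,"tz":-2.2,"yaw":0,"jaw":0.9},{"tx":0,"ty":0,"tz":-2.2,"yaw":0,"jaw":0.9},{"tx":0,"ty":0,"tz":-2.2,"yaw":0,"jaw":0.9}]'
```

```text
clock: 27.8
position: [0.5447, 0.0528, 0.0615]
ee_rot: [2.937, 1.116, -0.0]
contact_force: [-2.7, 0.5, 4.5]
opening: 0.0149
finger_force: 46.3
```

```bash
python3 -m pendant '[{"tx":0,"ty":0,"tz":0,"yaw":0,"jaw":0.1},{"tx":0,"ty":0,"tz":0,"yaw":0,"jaw":0.1},{"tx":0,"ty":0,"tz":3,"yaw":0,"jaw":0.1},{"tx":0,"ty":0,"tz":8,"yaw":0,"jaw":0.1},{"tx":0,"ty":-4,"tz":9,"yaw":-0.14,"jaw":0.1},{"tx":0,"ty":-8.5,"tz":9,"yaw":-0.28,"jaw":0.1},{"tx":0,"ty":-13,"tz":9,"yaw":-0.42,"jaw":0.1},{"tx":0,"ty":-17.5,"tz":9,"yaw":-0.56,"jaw":0.1},{"tx":0,"ty":-22,"tz":9,"yaw":-0.7,"jaw":0.1},{"tx":0,"ty":-26,"tz":9,"yaw":-0.82,"jaw":0.1}]'
python3 -m pendant '[{"tx":0.1,"ty":-4,"tz":0,"yaw":-0.1,"jaw":0.1},{"tx":0.2,"ty":-7.2,"tz":0,"yaw":-0.1,"jaw":0.1},{"tx":0.2,"ty":-7.2,"tz":-3,"yaw":-0.1,"jaw":0.1},{"tx":0.2,"ty":-7.2,"tz":-6,"yaw":-0.1,"jaw":0.1},{"tx":0.2,"ty":-7.2,"tz":-7,"yaw":-0.1,"jaw":0.1},{"tx":0.2,"ty":-7.2,"tz":-7,"yaw":-0.1,"jaw":0.1},{"tx":0.2,"ty":-7.2,"tz":-7,"yaw":-0.1,"jaw":0.1},{"tx":0.2,"ty":-7.2,"tz":-7,"yaw":-0.1,"jaw":0.1},{"tx":0.2,"ty":-7.2,"tz":-7,"yaw":-0.1,"jaw":0.1},{"tx":0.2,"ty":-7.2,"tz":-7,"yaw":-0.1,"jaw":0.1}]'
python3 - <<'E'
from h import *
c=capture("top"); im=c["image"]; hsv=cv2.cvtColor(im,cv2.COLOR_RGB2HSV)
m=((im.min(2)>125)&(hsv[...,1]<50)).astype(np.uint8)
n,l,st,ce=cv2.connectedComponentsWithStats(m[225:290,310:460])
print([(st[i].tolist(),(ce[i]+[310,225]).round(1).tolist()) for i in range(1,n) if st[i][4]>60])
d=capture("side"); a=cv2.resize(d["image"][170:350,240:400,::-1],None,fx=3.3,fy=3.3,interpolation=cv2.INTER_CUBIC); cv2.imwrite("pics/s7.png",a)
E
```

```text
clock: 28.8
position: [0.5443, -0.2094, 0.1503]
ee_rot: [3.137, -0.157, 0.001]
contact_force: [-0.6, 0.3, 0.1]
opening: 0.0383
finger_force: 0.0
clock: 29.8
position: [0.5471, -0.2794, 0.0816]
ee_rot: [3.126, -0.304, 0.003]
contact_force: [0.0, -0.2, 0.2]
opening: 0.0384
finger_force: 0.0
[([119, 16, 19, 33, 405], [438.7, 256.3])]
```

View pics/s7.png

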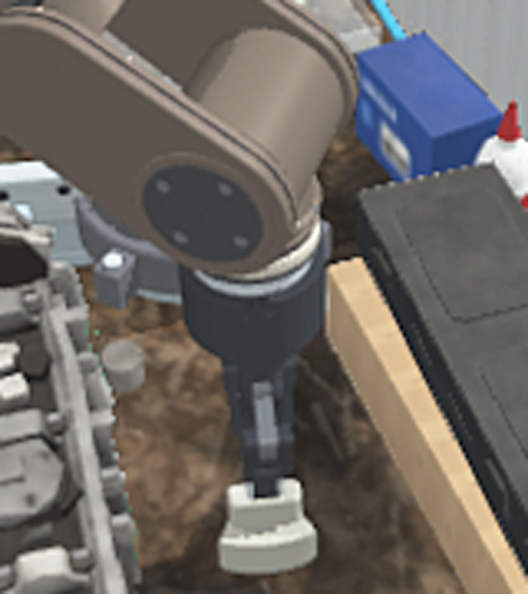

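The gripper is in line above narrow block 2, at crop (265,520). I'll grasp it.

```bash
python3 -m pendant '[{"tx":0,"ty":0,"tz":-2,"yaw":0,"jaw":0.1},{"tx":0,"ty":0,"tz":-3.5,"yaw":0,"jaw":0.1},{"tx":0,"ty":0,"tz":-4.5,"yaw":0,"jaw":0.1},{"tx":0,"ty":0,"tz":-4.5,"yaw":0,"jaw":0.1},{"tx":0,"ty":0,"tz":-4.5,"yaw":0,"jaw":0.9},{"tx":0,"ty":0,"tz":-4.5,"yaw":0,"jaw":0.9},{"tx":0,"ty":0,"tz":-4.5,"yaw":0,"jaw":0.9},{"tx":0,"ty":0,"tz":-4.5,"yaw":0,"jaw":0.9},{"tx":0,"ty":0,"tz":-1,"yaw":0,"jaw":0.9},{"tx":0,"ty":0,"tz":4,"yaw":0,"jaw":0.9}]'
python3 -m pendant '[{"tx":0,"ty":0,"tz":3,"yaw":0,"jaw":0.9},{"tx":0,"ty":0,"tz":3,"yaw":0,"jaw":0.9},{"tx":0,"ty":0,"tz":3,"yaw":0,"jaw":0.9},{"tx":0,"ty":0,"tz":3,"yaw":0,"jaw":0.9},{"tx":0,"ty":0,"tz":3,"yaw":0,"jaw":0.9},{"tx":0,"ty":0,"tz":3,"yaw":0,"jaw":0.9},{"tx":0,"ty":0,"tz":3,"yaw":0,"jaw":0.9},{"tx":0,"ty":0,"tz":3,"yaw":0,"jaw":0.9},{"tx":0,"ty":0,"tz":3,"yaw":0,"jaw":0.9},{"tx":0,"ty":0,"tz":3,"yaw":0,"jaw":0.9}]'
python3 - <<'E'
from h import *
d=capture("side"); s=get_state(); q=proj(d,s["position"])[0].astype(int); print(q)
im=d["image"][q[1]-5:q[1]+50,q[0]-40:q[0]+40]; hsv=cv2.cvtColor(im,cv2.COLOR_RGB2HSV)
m=(im.min(2)>115)&(hsv[...,1]<60); ys,xs=np.where(m)
for y in range(0,45,3):
    r=np.where(m[y])[0]
    if len(r): print(y-5,r.min()-40,r.max()-40)
E
```

```text
clock: 30.9
position: [0.544, -0.2774, 0.1173]
ee_rot: [-3.122, 0.304, 0.012]
contact_force: [0.5, -0.3, -0.5]
opening: 0.0148
finger_force: 44.5
clock: 31.9
position: [0.5465, -0.2792, 0.1503]
ee_rot: [3.127, -0.305, 0.0]
contact_force: [-0.5, 0.2, -0.9]
opening: 0.0148
finger_force: 44.6
[317 286]
-5 -40 13
-2 -37 29
1 -10 13
4 -10 14
7 -12 34
10 -13 18
13 -14 18
16 -13 18
19 -13 13
28 -40 -40
34 -39 -39
```

```bash
python3 - <<'E'
from h import *
d=capture("side"); s=get_state(); q=proj(d,s["position"])[0]; print(q); cv2.imwrite("pics/s8.png",cv2.resize(d["image"][250:325,267:367,::-1],None,fx=8,fy=8,interpolation=cv2.INTER_CUBIC))
E
```

```text
[317.63869407 286.55903853]
```

View pics/s8.png

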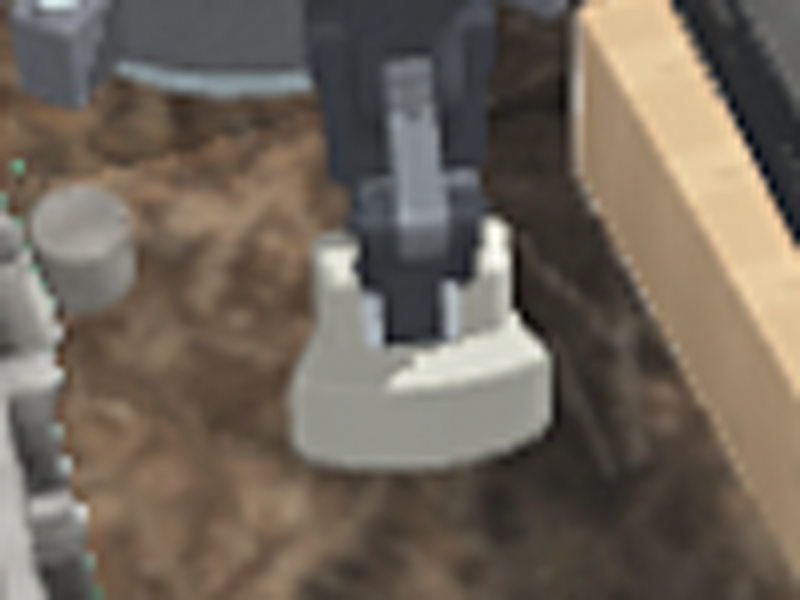

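The fingers sit on the rib's middle (rib 318–512, finger about 363–458 px). I'm moving to the pocket at 311.6°.

```bash
python3 -m pendant '[{"tx":0.9,"ty":3,"tz":0,"yaw":0.12,"jaw":0.9},{"tx":1.9,"ty":7,"tz":0,"yaw":0.25,"jaw":0.9},{"tx":2.9,"ty":11,"tz":0,"yaw":0.39,"jaw":0.9},{"tx":4,"ty":15,"tz":0,"yaw":0.53,"jaw":0.9},{"tx":5,"ty":19,"tz":0,"yaw":0.67,"jaw":0.9},{"tx":6,"ty":22.5,"tz":0,"yaw":0.8,"jaw":0.9},{"tx":6.8,"ty":25.2,"tz":0,"yaw":0.922,"jaw":0.9},{"tx":6.85,"ty":25.25,"tz":-2,"yaw":0.922,"jaw":0.9},{"tx":6.85,"ty":25.25,"tz":-4,"yaw":0.922,"jaw":0.9},{"tx":6.85,"ty":25.25,"tz":-4,"yaw":0.922,"jaw":0.9}]'
python3 -m pendant '[{"tx":0,"ty":0,"tz":0,"yaw":0,"jaw":0.9},{"tx":0,"ty":0,"tz":0,"yaw":0,"jaw":0.9},{"tx":0,"ty":0,"tz":0,"yaw":0,"jaw":0.9},{"tx":0,"ty":0,"tz":0,"yaw":0,"jaw":0.9},{"tx":0,"ty":0,"tz":-0.5,"yaw":0,"jaw":0.9},{"tx":0,"ty":0,"tz":-1,"yaw":0,"jaw":0.9},{"tx":0,"ty":0,"tz":-1,"yaw":0,"jaw":0.9},{"tx":0,"ty":0,"tz":-1,"yaw":0,"jaw":0.9},{"tx":0,"ty":0,"tz":-1,"yaw":0,"jaw":0.9},{"tx":0,"ty":0,"tz":-1,"yaw":0,"jaw":0.9}]'
```

```text
clock: 33.0
position: [0.6127, -0.0257, 0.107]
ee_rot: [-2.932, -1.118, 0.009]
contact_force: [0.1, 0.4, -1.6]
opening: 0.0151
finger_force: 44.6
clock: 34.0
position: [0.6151, -0.0267, 0.1005]
ee_rot: [2.936, 1.118, 0.0]
contact_force: [-0.7, 0.5, -1.3]
opening: 0.0147
finger_force: 44.6
```

```bash
python3 -m pendant '[{"tx":0,"ty":0,"tz":-0.4,"yaw":0,"jaw":0.9},{"tx":0,"ty":0,"tz":-0.7,"yaw":0,"jaw":0.9},{"tx":0,"ty":0,"tz":-1,"yaw":0,"jaw":0.9},{"tx":0,"ty":0,"tz":-1.2,"yaw":0,"jaw":0.9},{"tx":0,"ty":0,"tz":-1.4,"yaw":0,"jaw":0.9},{"tx":0,"ty":0,"tz":-1.6,"yaw":0,"jaw":0.9},{"tx":0,"ty":0,"tz":-1.8,"yaw":0,"jaw":0.9},{"tx":0,"ty":0,"tz":-1.8,"yaw":0,"jaw":0.9},{"tx":0,"ty":0,"tz":-1.8,"yaw":0,"jaw":0.9},{"tx":0,"ty":0,"tz":-1.8,"yaw":0,"jaw":0.9}]'
```

```text
clock: 35.0
position: [0.6151, -0.0267, 0.0825]
ee_rot: [2.936, 1.118, 0.0]
contact_force: [-0.2, -0.8, -0.6]
opening: 0.0152
finger_force: 44.6
```

```bash
python3 -m pendant '[{"tx":0,"ty":0,"tz":-0.4,"yaw":0,"jaw":0.9},{"tx":0,"ty":0,"tz":-0.8,"yaw":0,"jaw":0.9},{"tx":0,"ty":0,"tz":-1.2,"yaw":0,"jaw":0.9},{"tx":0,"ty":0,"tz":-1.6,"yaw":0,"jaw":0.9},{"tx":0,"ty":0,"tz":-1.9,"yaw":0,"jaw":0.9},{"tx":0,"ty":0,"tz":-2.1,"yaw":0,"jaw":0.9},{"tx":0,"ty":0,"tz":-2.2,"yaw":0,"jaw":0.9},{"tx":0,"ty":0,"tz":-2.2,"yaw":0,"jaw":0.9},{"tx":0,"ty":0,"tz":-2.2,"yaw":0,"jaw":0.9},{"tx":0,"ty":0,"tz":-2.2,"yaw":0,"jaw":0.9}]'
```

```text
clock: 36.0
position: [0.6151, -0.0267, 0.0618]
ee_rot: [-2.936, -1.118, 0.001]
contact_force: [-3.4, 0.3, 6.5]
opening: 0.015
finger_force: 45.5
```

```bash
python3 -m pendant '[{"tx":0,"ty":0,"tz":0,"yaw":0,"jaw":0.1},{"tx":0,"ty":0,"tz":0,"yaw":0,"jaw":0.1},{"tx":0,"ty":0,"tz":0,"yaw":0,"jaw":0.1},{"tx":0,"ty":0,"tz":3,"yaw":0,"jaw":0.1},{"tx":0,"ty":0,"tz":6,"yaw":0,"jaw":0.1},{"tx":0,"ty":0,"tz":9,"yaw":0,"jaw":0.1},{"tx":0,"ty":-3,"tz":9,"yaw":0,"jaw":0.1},{"tx":0,"ty":-6,"tz":9,"yaw":-0.1,"jaw":0.1},{"tx":0,"ty":-9,"tz":9,"yaw":-0.2,"jaw":0.1},{"tx":0,"ty":-9,"tz":9,"yaw":-0.3,"jaw":0.1}]'
cat > blk.py <<'E'
from h import *
c=capture("top"); im=c["image"]; hsv=cv2.cvtColor(im,cv2.COLOR_RGB2HSV)
m=((im.min(2)>125)&(hsv[...,1]<50)).astype(np.uint8)
n,l,st,ce=cv2.connectedComponentsWithStats(m)
for i in range(1,n):
    x,y,w,h,a=st[i]
    if a>150 and 320<x<460 and 230<y<285: print(st[i],ce[i].round(1))
E
python3 blk.py
```

```text
clock: 37.0
position: [0.615, -0.1201, 0.1503]
ee_rot: [3.071, 0.655, 0.0]
contact_force: [0.7, 0.7, 0.6]
opening: 0.0385
finger_force: 0.0
[429 241  19  33 396] [438.6 256.3]
[397 245  19  34 386] [405.8 261.4]
```

```bash
python3 -m pendant '[{"tx":-1.1,"ty":-4,"tz":0,"yaw":-0.05,"jaw":0.1},{"tx":-2.3,"ty":-8,"tz":0,"yaw":-0.1,"jaw":0.1},{"tx":-3.5,"ty":-12,"tz":0,"yaw":-0.15,"jaw":0.1},{"tx":-4.7,"ty":-16,"tz":0,"yaw":-0.2,"jaw":0.1},{"tx":-5.9,"ty":-20,"tz":0,"yaw":-0.262,"jaw":0.1},{"tx":-7.2,"ty":-24,"tz":0,"yaw":-0.262,"jaw":0.1},{"tx":-7.45,"ty":-25.45,"tz":-2,"yaw":-0.262,"jaw":0.1},{"tx":-7.45,"ty":-25.45,"tz":-5,"yaw":-0.262,"jaw":0.1},{"tx":-7.45,"ty":-25.45,"tz":-7,"yaw":-0.262,"jaw":0.1},{"tx":-7.45,"ty":-25.45,"tz":-7,"yaw":-0.262,"jaw":0.1}]'
python3 -m pendant '[{"tx":0,"ty":0,"tz":0,"yaw":0,"jaw":0.1},{"tx":0,"ty":0,"tz":0,"yaw":0,"jaw":0.1},{"tx":0,"ty":0,"tz":-2,"yaw":0,"jaw":0.1},{"tx":0,"ty":0,"tz":-4,"yaw":0,"jaw":0.1},{"tx":0,"ty":0,"tz":-4.4,"yaw":0,"jaw":0.1},{"tx":0,"ty":0,"tz":-4.4,"yaw":0,"jaw":0.9},{"tx":0,"ty":0,"tz":-4.4,"yaw":0,"jaw":0.9},{"tx":0,"ty":0,"tz":-4.4,"yaw":0,"jaw":0.9},{"tx":0,"ty":0,"tz":-4.4,"yaw":0,"jaw":0.9},{"tx":0,"ty":0,"tz":-4.4,"yaw":0,"jaw":0.9}]'
```

```text
clock: 38.05
position: [0.5383, -0.369, 0.0758]
ee_rot: [-3.124, -0.262, 0.009]
contact_force: [-0.3, 0.9, -0.6]
opening: 0.0385
finger_force: 0.0
clock: 39.05
position: [0.5411, -0.3716, 0.0375]
ee_rot: [3.129, 0.26, 0.002]
contact_force: [-0.4, 0.5, 2.7]
opening: 0.0152
finger_force: 45.4
```

```bash
python3 -m pendant '[{"tx":0,"ty":0,"tz":3,"yaw":0,"jaw":0.9},{"tx":0,"ty":0,"tz":7,"yaw":0,"jaw":0.9},{"tx":0,"ty":0,"tz":11,"yaw":0,"jaw":0.9},{"tx":0,"ty":0,"tz":11,"yaw":0,"jaw":0.9},{"tx":0,"ty":0,"tz":11,"yaw":0,"jaw":0.9},{"tx":0,"ty":0,"tz":11,"yaw":0,"jaw":0.9},{"tx":0,"ty":0,"tz":11,"yaw":0,"jaw":0.9},{"tx":0,"ty":0,"tz":11,"yaw":0,"jaw":0.9},{"tx":0,"ty":0,"tz":11,"yaw":0,"jaw":0.9},{"tx":0,"ty":0,"tz":11,"yaw":0,"jaw":0.9}]'
cat > held.py <<'E'
from h import *
import sys
# rib ends (dark finger over light rib) seen from the side: print rows relative to projected TCP and mm per px
d=capture("side"); s=get_state(); T=s["position"]; q=proj(d,T)[0]; a=float(sys.argv[1]); u=np.array([np.cos(np.radians(a)),np.sin(np.radians(a)),0])
for dz,nm in((.012,"rib"),(-.02,"body")):
    P=np.array([T+u*t+[0,0,dz] for t in(-.022,0,.022)]); print(nm,"expected px",proj(d,P).round(1).tolist())
y0=int(q[1]); x0=int(q[0]); im=d["image"]; hsv=cv2.cvtColor(im,cv2.COLOR_RGB2HSV)
m=((im.min(2)>115)&(hsv[...,1]<60)).astype(np.uint8); n,l,st,ce=cv2.connectedComponentsWithStats(m)
k=np.bincount(l[y0+5:y0+25,x0-15:x0+15].ravel(),minlength=n); k[0]=0; k=k.argmax(); print(st[k])
for y in range(y0-12,y0+26,2):
    r=np.where(l[y]==k)[0]
    if len(r): print(y,r.min(),r.max())
E
python3 held.py 9.4
```

```text
clock: 40.05
position: [0.5403, -0.371, 0.1457]
ee_rot: [-3.13, -0.26, 0.001]
contact_force: [-0.4, 0.0, -0.8]
opening: 0.0149
finger_force: 45.1
rib expected px [[318.1, 329.0], [329.8, 324.0], [341.4, 319.0]]
body expected px [[318.6, 340.1], [330.1, 335.1], [341.3, 330.2]]
[305 312  48  43 963]
316 320 320
318 320 320
320 320 321
322 320 325
324 319 352
326 317 351
328 315 351
330 312 350
332 310 350
334 308 350
336 307 349
338 305 349
340 305 348
342 305 348
344 305 346
346 305 342
348 308 338
350 314 333
352 319 329
```

```bash
python3 -m pendant '[{"tx":0,"ty":3,"tz":0,"yaw":0,"jaw":0.9},{"tx":0,"ty":7,"tz":0,"yaw":0,"jaw":0.9},{"tx":0,"ty":11,"tz":0,"yaw":-0.1,"jaw":0.9},{"tx":0,"ty":15.5,"tz":0,"yaw":-0.2,"jaw":0.9},{"tx":0,"ty":20,"tz":0,"yaw":-0.32,"jaw":0.9},{"tx":0,"ty":24.5,"tz":0,"yaw":-0.45,"jaw":0.9},{"tx":1,"ty":29,"tz":0,"yaw":-0.58,"jaw":0.9},{"tx":2.8,"ty":33,"tz":0,"yaw":-0.71,"jaw":0.9},{"tx":4.8,"ty":36.5,"tz":0,"yaw":-0.84,"jaw":0.9},{"tx":6.6,"ty":39.5,"tz":0,"yaw":-0.96,"jaw":0.9}]'
python3 -m pendant '[{"tx":1.25,"ty":2.5,"tz":0,"yaw":-0.031,"jaw":0.9},{"tx":1.25,"ty":2.5,"tz":0,"yaw":-0.031,"jaw":0.9},{"tx":1.25,"ty":2.5,"tz":-2,"yaw":-0.031,"jaw":0.9},{"tx":1.25,"ty":2.5,"tz":-3.5,"yaw":-0.031,"jaw":0.9},{"tx":1.25,"ty":2.5,"tz":-4,"yaw":-0.031,"jaw":0.9},{"tx":1.25,"ty":2.5,"tz":-4,"yaw":-0.031,"jaw":0.9},{"tx":1.25,"ty":2.5,"tz":-4,"yaw":-0.031,"jaw":0.9},{"tx":1.25,"ty":2.5,"tz":-4,"yaw":-0.031,"jaw":0.9},{"tx":1.25,"ty":2.5,"tz":-4,"yaw":-0.031,"jaw":0.9},{"tx":1.25,"ty":2.5,"tz":-4,"yaw":-0.031,"jaw":0.9}]'
```

```text
clock: 41.1
position: [0.6071, 0.026, 0.1467]
ee_rot: [-2.894, 1.221, -0.001]
contact_force: [-0.2, 0.1, -1.0]
opening: 0.015
finger_force: 45.0
clock: 42.1
position: [0.6193, 0.0488, 0.107]
ee_rot: [-2.878, 1.26, -0.002]
contact_force: [-0.3, 0.4, -2.0]
opening: 0.0149
finger_force: 45.0
```

```bash
python3 -m pendant '[{"tx":-0.05,"ty":0,"tz":-0.6,"yaw":0,"jaw":0.9},{"tx":-0.05,"ty":0,"tz":-1,"yaw":0,"jaw":0.9},{"tx":-0.05,"ty":0,"tz":-1.3,"yaw":0,"jaw":0.9},{"tx":-0.05,"ty":0,"tz":-1.5,"yaw":0,"jaw":0.9},{"tx":-0.05,"ty":0,"tz":-1.7,"yaw":0,"jaw":0.9},{"tx":-0.05,"ty":0,"tz":-1.9,"yaw":0,"jaw":0.9},{"tx":-0.05,"ty":0,"tz":-2.1,"yaw":0,"jaw":0.9},{"tx":-0.05,"ty":0,"tz":-2.3,"yaw":0,"jaw":0.9},{"tx":-0.05,"ty":0,"tz":-2.3,"yaw":0,"jaw":0.9},{"tx":-0.05,"ty":0,"tz":-2.3,"yaw":0,"jaw":0.9}]'
```

```text
clock: 43.1
position: [0.6185, 0.0488, 0.0833]
ee_rot: [2.878, -1.26, -0.0]
contact_force: [0.5, -1.8, -1.2]
opening: 0.0153
finger_force: 45.0
```

```bash
python3 -m pendant '[{"tx":0,"ty":0,"tz":-0.4,"yaw":0,"jaw":0.9},{"tx":0,"ty":0,"tz":-0.8,"yaw":0,"jaw":0.9},{"tx":0,"ty":0,"tz":-1.2,"yaw":0,"jaw":0.9},{"tx":0,"ty":0,"tz":-1.5,"yaw":0,"jaw":0.9},{"tx":0,"ty":0,"tz":-1.8,"yaw":0,"jaw":0.9},{"tx":0,"ty":0,"tz":-2,"yaw":0,"jaw":0.9},{"tx":0,"ty":0,"tz":-2.1,"yaw":0,"jaw":0.9},{"tx":0,"ty":0,"tz":-2.1,"yaw":0,"jaw":0.9},{"tx":0,"ty":0,"tz":-2.1,"yaw":0,"jaw":0.9},{"tx":0,"ty":0,"tz":-2.1,"yaw":0,"jaw":0.9}]'
```

```text
clock: 44.1
position: [0.6185, 0.049, 0.0635]
ee_rot: [2.878, -1.26, -0.001]
contact_force: [-4.2, 0.7, 4.9]
opening: 0.0147
finger_force: 45.7
```

```bash
python3 -m pendant '[{"tx":0,"ty":0,"tz":0,"yaw":0,"jaw":0.1},{"tx":0,"ty":0,"tz":0,"yaw":0,"jaw":0.1},{"tx":0,"ty":0,"tz":0,"yaw":0,"jaw":0.1},{"tx":0,"ty":0,"tz":3,"yaw":0,"jaw":0.1},{"tx":0,"ty":0,"tz":6,"yaw":0,"jaw":0.1},{"tx":0,"ty":0,"tz":9,"yaw":0,"jaw":0.1},{"tx":-1,"ty":-3,"tz":9,"yaw":0.1,"jaw":0.1},{"tx":-3,"ty":-7,"tz":9,"yaw":0.2,"jaw":0.1},{"tx":-5,"ty":-11,"tz":9,"yaw":0.3,"jaw":0.1},{"tx":-6.9,"ty":-15,"tz":9,"yaw":0.4,"jaw":0.1}]'
python3 blk.py
python3 -m pendant '[{"tx":0,"ty":-4,"tz":0,"yaw":0.05,"jaw":0.1},{"tx":0,"ty":-8,"tz":0,"yaw":0.1,"jaw":0.1},{"tx":0,"ty":-12.5,"tz":0,"yaw":0.158,"jaw":0.1},{"tx":0,"ty":-17,"tz":0,"yaw":0.158,"jaw":0.1},{"tx":0,"ty":-21.5,"tz":0,"yaw":0.158,"jaw":0.1},{"tx":0,"ty":-26,"tz":0,"yaw":0.158,"jaw":0.1},{"tx":0,"ty":-30.5,"tz":0,"yaw":0.158,"jaw":0.1},{"tx":0,"ty":-34,"tz":0,"yaw":0.158,"jaw":0.1},{"tx":0,"ty":-36,"tz":-1,"yaw":0.158,"jaw":0.1},{"tx":0,"ty":-36,"tz":-4,"yaw":0.158,"jaw":0.1}]'
```

```text
clock: 45.1
position: [0.5487, -0.1023, 0.1523]
ee_rot: [3.072, -0.655, 0.001]
contact_force: [-0.7, -0.0, -0.6]
opening: 0.0384
finger_force: 0.0
[429 241  19  33 404] [438.7 256.3]
clock: 46.15
position: [0.5507, -0.4668, 0.116]
ee_rot: [3.106, -0.423, 0.011]
contact_force: [1.0, -0.1, -0.1]
opening: 0.0384
finger_force: 0.0
```

```bash
python3 -m pendant '[{"tx":0,"ty":0,"tz":0,"yaw":0,"jaw":0.1},{"tx":0,"ty":0,"tz":-3,"yaw":0,"jaw":0.1},{"tx":0,"ty":0,"tz":-5,"yaw":0,"jaw":0.1},{"tx":0,"ty":0,"tz":-7,"yaw":0,"jaw":0.1},{"tx":0,"ty":0,"tz":-7.5,"yaw":0,"jaw":0.1},{"tx":0,"ty":0,"tz":-7.5,"yaw":0,"jaw":0.1},{"tx":0,"ty":0,"tz":-7.5,"yaw":0,"jaw":0.9},{"tx":0,"ty":0,"tz":-7.5,"yaw":0,"jaw":0.9},{"tx":0,"ty":0,"tz":-7.5,"yaw":0,"jaw":0.9},{"tx":0,"ty":0,"tz":-7.5,"yaw":0,"jaw":0.9}]'
python3 -m pendant '[{"tx":0,"ty":0,"tz":3,"yaw":0,"jaw":0.9},{"tx":0,"ty":0,"tz":7,"yaw":0,"jaw":0.9},{"tx":0,"ty":0,"tz":11,"yaw":0,"jaw":0.9},{"tx":0,"ty":0,"tz":11,"yaw":0,"jaw":0.9},{"tx":0,"ty":0,"tz":11,"yaw":0,"jaw":0.9},{"tx":0,"ty":0,"tz":11,"yaw":0,"jaw":0.9},{"tx":0,"ty":0,"tz":11,"yaw":0,"jaw":0.9},{"tx":0,"ty":0,"tz":11,"yaw":0,"jaw":0.9},{"tx":0,"ty":0,"tz":11,"yaw":0,"jaw":0.9},{"tx":0,"ty":0,"tz":11,"yaw":0,"jaw":0.9}]'
python3 held.py -15.4
python3 - <<'E'
from h import *
d=capture("side"); T=get_state()["position"]; a=np.radians(-105.4); x=np.array([np.cos(a),np.sin(a),0]); u=np.array([-x[1],x[0],0])
print(proj(d,[T+s*.0465*u+.005*x+[0,0,z] for s in(-1,1) for z in(-.007,-.037)]).round(1).tolist())
E
```

```text
clock: 47.15
position: [0.5503, -0.4618, 0.039]
ee_rot: [3.112, -0.418, 0.003]
contact_force: [0.2, 0.6, 3.0]
opening: 0.0149
finger_force: 45.4
clock: 48.15
position: [0.5494, -0.461, 0.1466]
ee_rot: [-3.113, 0.418, 0.001]
contact_force: [-0.1, -0.4, -1.2]
opening: 0.0147
finger_force: 44.9
rib expected px [[339.1, 368.2], [353.4, 367.6], [367.6, 367.0]]
body expected px [[339.1, 378.9], [352.9, 378.3], [366.7, 377.8]]
[ 324  356   60   41 1347]
359 355 360
361 355 361
363 338 367
365 336 369
367 335 371
369 333 374
371 331 376
373 330 378
375 328 380
377 326 382
379 325 382
381 324 382
383 325 382
385 325 381
387 325 379
389 327 376
391 330 373
393 335 368
395 342 362
[[323.7, 378.2], [324.0, 387.9], [383.1, 375.6], [381.8, 385.4]]
```

```bash
python3 -m pendant '[{"tx":0,"ty":3,"tz":0,"yaw":0,"jaw":0.9},{"tx":0,"ty":7,"tz":0,"yaw":-0.06,"jaw":0.9},{"tx":0,"ty":11.5,"tz":0,"yaw":-0.12,"jaw":0.9},{"tx":-0.2,"ty":16,"tz":0,"yaw":-0.19,"jaw":0.9},{"tx":-0.4,"ty":20.5,"tz":0,"yaw":-0.26,"jaw":0.9},{"tx":-0.5,"ty":25,"tz":0,"yaw":-0.33,"jaw":0.9},{"tx":-0.6,"ty":29.5,"tz":0,"yaw":-0.4,"jaw":0.9},{"tx":-0.7,"ty":34,"tz":0,"yaw":-0.47,"jaw":0.9},{"tx":-0.8,"ty":38,"tz":0,"yaw":-0.54,"jaw":0.9},{"tx":-0.85,"ty":41.5,"tz":0,"yaw":-0.558,"jaw":0.9}]'
python3 -m pendant '[{"tx":0,"ty":2.35,"tz":0,"yaw":0,"jaw":0.9},{"tx":0,"ty":2.35,"tz":0,"yaw":0,"jaw":0.9},{"tx":0,"ty":2.35,"tz":-2,"yaw":0,"jaw":0.9},{"tx":0,"ty":2.35,"tz":-3.5,"yaw":0,"jaw":0.9},{"tx":0,"ty":2.35,"tz":-4,"yaw":0,"jaw":0.9},{"tx":0,"ty":2.35,"tz":-4,"yaw":0,"jaw":0.9},{"tx":0,"ty":2.35,"tz":-4,"yaw":0,"jaw":0.9},{"tx":0,"ty":2.35,"tz":-4,"yaw":0,"jaw":0.9},{"tx":0,"ty":2.35,"tz":-4,"yaw":0,"jaw":0.9},{"tx":0,"ty":2.35,"tz":-4,"yaw":0,"jaw":0.9}]'
```

```text
clock: 49.25
position: [0.5408, -0.0441, 0.1478]
ee_rot: [-2.877, 1.261, -0.001]
contact_force: [0.7, -0.2, -2.0]
opening: 0.015
finger_force: 44.9
clock: 50.25
position: [0.5413, -0.0228, 0.1079]
ee_rot: [-2.878, 1.26, -0.002]
contact_force: [-0.0, 0.2, -1.4]
opening: 0.0146
finger_force: 44.8
```

```bash
python3 -m pendant '[{"tx":-0.05,"ty":0,"tz":-0.6,"yaw":0,"jaw":0.9},{"tx":-0.05,"ty":0,"tz":-1,"yaw":0,"jaw":0.9},{"tx":-0.05,"ty":0,"tz":-1.3,"yaw":0,"jaw":0.9},{"tx":-0.05,"ty":0,"tz":-1.5,"yaw":0,"jaw":0.9},{"tx":-0.05,"ty":0,"tz":-1.7,"yaw":0,"jaw":0.9},{"tx":-0.05,"ty":0,"tz":-1.9,"yaw":0,"jaw":0.9},{"tx":-0.05,"ty":0,"tz":-2.1,"yaw":0,"jaw":0.9},{"tx":-0.05,"ty":0,"tz":-2.3,"yaw":0,"jaw":0.9},{"tx":-0.05,"ty":0,"tz":-2.3,"yaw":0,"jaw":0.9},{"tx":-0.05,"ty":0,"tz":-2.3,"yaw":0,"jaw":0.9}]'
```

```text
clock: 51.25
position: [0.5405, -0.0227, 0.0843]
ee_rot: [2.878, -1.26, -0.0]
contact_force: [-0.6, 0.3, -1.4]
opening: 0.015
finger_force: 44.8
```

```bash
python3 -m pendant '[{"tx":0,"ty":0,"tz":-0.4,"yaw":0,"jaw":0.9},{"tx":0,"ty":0,"tz":-0.8,"yaw":0,"jaw":0.9},{"tx":0,"ty":0,"tz":-1.2,"yaw":0,"jaw":0.9},{"tx":0,"ty":0,"tz":-1.5,"yaw":0,"jaw":0.9},{"tx":0,"ty":0,"tz":-1.8,"yaw":0,"jaw":0.9},{"tx":0,"ty":0,"tz":-2,"yaw":0,"jaw":0.9},{"tx":0,"ty":0,"tz":-2.1,"yaw":0,"jaw":0.9},{"tx":0,"ty":0,"tz":-2.1,"yaw":0,"jaw":0.9},{"tx":0,"ty":0,"tz":-2.1,"yaw":0,"jaw":0.9},{"tx":0,"ty":0,"tz":-2.1,"yaw":0,"jaw":0.9}]'
```

```text
clock: 52.25
position: [0.5406, -0.0225, 0.0649]
ee_rot: [2.878, -1.26, -0.002]
contact_force: [-5.5, 2.5, 7.0]
opening: 0.0147
finger_force: 45.8
```

```bash
python3 -m pendant '[{"tx":0,"ty":0,"tz":0,"yaw":0,"jaw":0.1},{"tx":0,"ty":0,"tz":0,"yaw":0,"jaw":0.1},{"tx":0,"ty":0,"tz":0,"yaw":0,"jaw":0.1},{"tx":0,"ty":0,"tz":3,"yaw":0,"jaw":0.1},{"tx":0,"ty":0,"tz":7,"yaw":0,"jaw":0.1},{"tx":0,"ty":0,"tz":11,"yaw":0,"jaw":0.1},{"tx":0,"ty":-4,"tz":13,"yaw":0,"jaw":0.1},{"tx":0,"ty":-8,"tz":14,"yaw":0,"jaw":0.1},{"tx":0,"ty":-12,"tz":14,"yaw":0,"jaw":0.1},{"tx":0,"ty":-16,"tz":14,"yaw":0,"jaw":0.1}]'
python3 -m pendant '[{"tx":0,"ty":-4,"tz":0,"yaw":0,"jaw":0.1},{"tx":0,"ty":-8,"tz":0,"yaw":0,"jaw":0.1},{"tx":0,"ty":-12,"tz":0,"yaw":0,"jaw":0.1},{"tx":0,"ty":-16,"tz":0,"yaw":0,"jaw":0.1},{"tx":0,"ty":-20,"tz":0,"yaw":0,"jaw":0.1},{"tx":0,"ty":-23,"tz":0,"yaw":0,"jaw":0.1},{"tx":0,"ty":-25,"tz":0,"yaw":0,"jaw":0.1},{"tx":0,"ty":-25,"tz":0,"yaw":0,"jaw":0.1},{"tx":0,"ty":-25,"tz":0,"yaw":0,"jaw":0.1},{"tx":0,"ty":-25,"tz":0,"yaw":0,"jaw":0.1}]'
python3 - <<'E'
from hub import *
c=capture("top"); r=hubfit(c,169.5); r[:,1]%=360; print(r.round(4))
crop(c,140,165,200,150,4,"pics/t9.png")
d=capture("side"); crop(d,200,140,160,120,5,"pics/s9.png")
# key seat check: predicted top corners at home
a=np.radians(169.8); x=np.array([np.cos(a),np.sin(a),0]); y=np.array([-x[1],x[0],0]); K=np.array([.5797,.0131,.076])+.112*x
K4=[K+i*.041*x+j*.01*y for i,j in((1,1),(1,-1),(-1,-1),(-1,1))]
print("crop px of key top if home: top",((proj(c,K4)-[140,165])*4).round().tolist(),"side",((proj(d,K4)-[200,140])*5).round().tolist())
E
```

```text
clock: 53.25
position: [0.5406, -0.1842, 0.2041]
ee_rot: [2.878, -1.259, 0.003]
contact_force: [0.8, 0.3, -0.2]
opening: 0.0383
finger_force: 0.0
clock: 54.25
position: [0.5406, -0.4315, 0.203]
ee_rot: [-2.878, 1.258, 0.001]
contact_force: [-0.2, 0.5, 0.4]
opening: 0.0381
finger_force: 0.0
[[5.300000e+01 1.695373e+02 1.017000e-01]
 [1.420000e+02 1.695985e+02 1.021000e-01]
 [2.330000e+02 1.694364e+02 1.018000e-01]
 [3.220000e+02 1.695004e+02 1.020000e-01]]
crop px of key top if home: top [[458.0, 581.0], [428.0, 577.0], [447.0, 450.0], [478.0, 455.0]] side [[162.0, 425.0], [163.0, 397.0], [335.0, 381.0], [336.0, 408.0]]
```

View pics/t9.png

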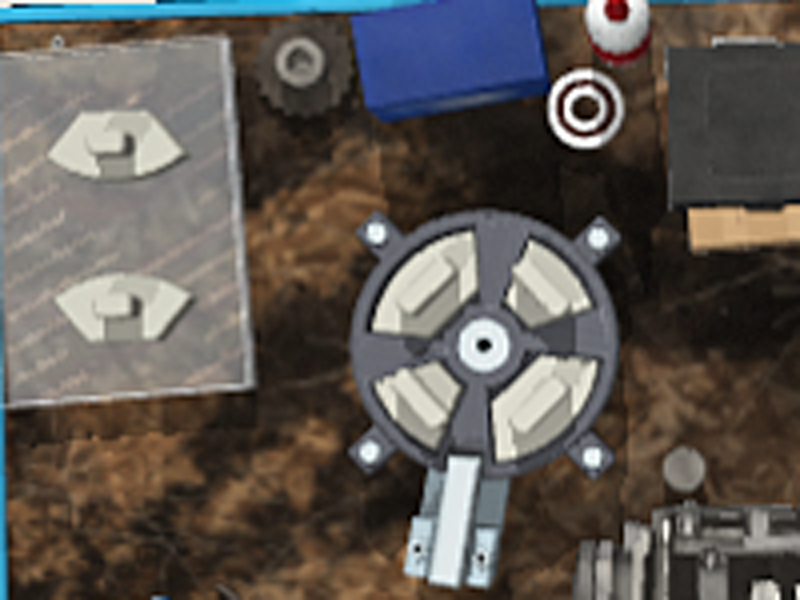

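View pics/s9.png

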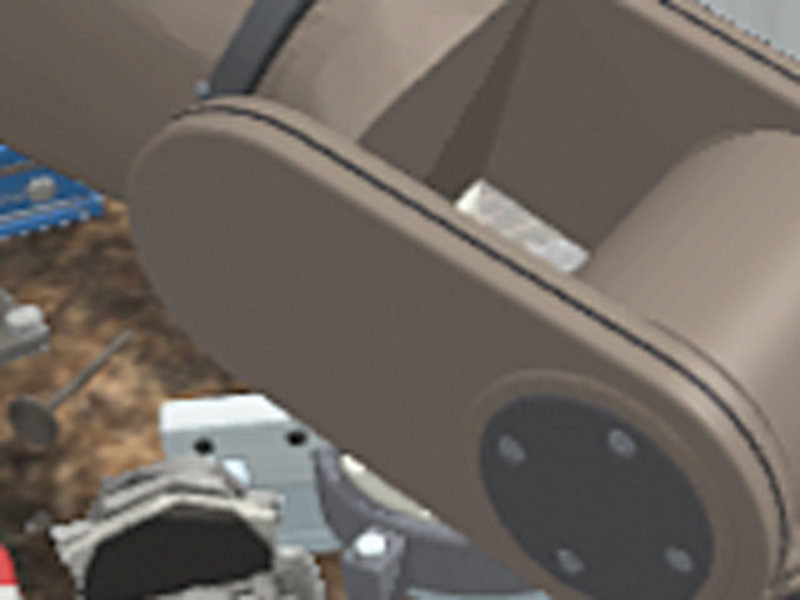

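The top view shows all four new blocks in their pockets, both worn blocks in the tray, and the bystanders in place. In the side view the key's top edge at crop (162,402) agrees with the predicted home position, so I'm handing in.

```bash
python3 -c "
from plant import *
print(job_done())"
```

```text
the job is handed in; nothing more can be done
None
```

The job is handed in, though the hand-in returned no verdict: the coupling is turned to the index post and locked with the key, both worn blocks are in the tray, all four new blocks are in pockets of their own size, and the bystanders look unmoved in the final picture.

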